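Dry a batch of case covers on the timed drying stand

TASK

Dry the washed aluminium case covers: hang every cover that is on the bench over the bar of the drying stand, astride it with one side wall down each side, level and square to the bar, and none touching another. Roll the two thumbwheels of the stand's timer to 35 minutes (left wheel 3, right wheel 5), and once all covers hang and the timer shows 35, press the green start button right down and let it go. Leave everything else on the bench where it is.

Things in the scene. Friction and masses are not known exactly. Their poses are not given: they have to be found in the camera images.
- stand: the drying stand, fixed; frame x away from the robot, y to the left along the bar, origin on the bench under the middle of the bar. Grey heater base 100 x 350 mm, 45 mm high, below the bar; black timer console at its right end (y = -175 to -360, x = -60 to 60 mm, top panel 70 mm above the bench) with two thumbwheels and a green button.
- bar_mid (a point): middle of the top of the stand's bar: a rectangular steel tube, 22 mm wide and 40 mm deep, level along the stand's y, its top 140 mm above the bench. A 20 mm post carries it at each end (y = 165 and -165 mm); the 310 mm between the posts take four covers side by side on 76 mm centres.
- cover_a: taller case cover, bare aluminium: a U of 3 mm sheet standing like a tunnel on two screw flanges turned out 10 mm at the feet of its side walls. 50 mm wide over the walls (its x), 70 mm over the flanges, 62 mm long along the tunnel (its y), 66 mm tall, 90 g; origin midway between the feet, z up. Only 3 or 4 of the four covers are there in a run; the absent one has no pose.
- cover_b: taller case cover, bare aluminium: a U of 3 mm sheet standing like a tunnel on two screw flanges turned out 10 mm at the feet of its side walls. 50 mm wide over the walls (its x), 70 mm over the flanges, 62 mm long along the tunnel (its y), 66 mm tall, 90 g; origin midway between the feet, z up. Only 3 or 4 of the four covers are there in a run; the absent one has no pose.
- cover_c: lower case cover, bare aluminium: a U of 3 mm sheet standing like a tunnel on two screw flanges turned out 10 mm at the feet of its side walls. 44 mm wide over the walls (its x), 64 mm over the flanges, 62 mm long along the tunnel (its y), 56 mm tall, 75 g; origin midway between the feet, z up. Only 3 or 4 of the four covers are there in a run; the absent one has no pose.
- cover_d: lower case cover, bare aluminium: a U of 3 mm sheet standing like a tunnel on two screw flanges turned out 10 mm at the feet of its side walls. 44 mm wide over the walls (its x), 64 mm over the flanges, 62 mm long along the tunnel (its y), 56 mm tall, 75 g; origin midway between the feet, z up. Only 3 or 4 of the four covers are there in a run; the absent one has no pose.
- tens_axle (a point): middle of the tens wheel's axle, at (0, -215, 62) mm of the stand. Black wheel 20 mm wide turning about the stand's y; rim radius 30 mm; ten ribs across the rim, 4 mm thick, out to radius 35 mm, midway between its white numerals, so 18 and 54 degrees either side of the top when set. It stands 27 mm out of the panel. The setting is the numeral on top, at the white marks.
- units_axle (a point): middle of the units wheel's axle, at (0, -265, 62) mm of the stand, 50 mm to the right of the tens wheel, and like it. Roll either wheel by pushing a rib round with the closed fingertips.
- tens (a joint): angle of the tens wheel, the left one seen from the robot; numeral on top = value / 0.628 rad. It grows as the wheel's top rolls away from the robot (stand's +x). End stops at 0 and 9: no rolling round past them. A detent draws it into a numeral once past half a step; about 5 N on a rib rolls it. Starts between 6 and 9, perhaps midway between two.
- units (a joint): angle of the units wheel, the right one seen from the robot; numeral on top = value / 0.628 rad. It grows as the wheel's top rolls away from the robot (stand's +x). End stops at 0 and 9: no rolling round past them. A detent draws it into a numeral once past half a step; about 5 N on a rib rolls it. Starts between 0 and 2, perhaps midway between two.
- start_top (a point): middle of the top of the green start button, 26 mm across, on the console at (0, -325) mm of the stand's frame, about 92 mm above the bench; it goes straight down 6 mm against about 5 N and springs back.
- pliers: bystander: pliers with red handles, 125 mm long, 12 mm high, lying along x; origin under the middle
- carton: bystander: yellow carton 90 x 36 x 28 mm, long side along its x, origin under its middle
- tray: bystander: clear plastic tray 180 x 110 x 55 mm
- start (a joint): travel of the start button: 0 = up, 0.006 m = fully down; 0.0045 counts as pressed.
There are look-alikes about, which are no part of the job. What is shaped like the cover_b but black is not meant.

How it is judged:
By the outcome, as a careful person would: the job done as asked, in the order asked, and still so for the second after the job is handed in, with the robot touching nothing.
Of cover_a, cover_b, cover_c, cover_d only 3 to 4 are there at a start; the rules pass over those that are not, and their reading is None.
At some moment in a run one of cover_a, cover_b, cover_c, cover_d may be knocked a few centimetres aside while the robot is not near it.
It also fails if it takes over 210 s, if anything falls off the work surface, if the arm or the gripper's body presses on something with over 40 N, if the wrist force passes 120 N, or if a joint passes its speed limit or range.

ROBOT

A 6-joint arm with a two-finger parallel gripper is mounted at the origin on the work surface. World frame = base frame: x ahead of the robot, y to its left, z up, the work surface at z = 0. Lengths are in m, angles in rad, forces in N, time in s.
With the tool pointing down it reaches from about 0.375 to 0.975 m from the base axis. Payload 3.8 kg.
Tool frame: the origin (TCP) lies midway between the tips of the shut fingers; the grasp point (between the pads) lies 19 mm behind it; z points along the fingers, y is the line along which they close (so a half turn about z gives the same grasp; the last joint's range is limited). The gripper opens to 85 mm and grips with 20 to 120 N. Pads are 22 mm wide; open, the fingers measure 114 mm over their backs; the gripper's body (76 mm by 85 mm) begins 54 mm behind the grasp point. The pads swing forward as they close: fully open they stand 13 mm farther back than shut.
Start: joints at [1.225, 0.264, 1.604, -0, 1.274, -0.037], TCP at [0.205, 0.643, 0.231] pointing down, gripper open.
Joint ranges: [-2.63, 2.63], [-0.94, 2.18], [0.31, 2.57], [-1.31, 4.45], [0, 2.66], [-2.55, 2.55]. Speed limits (rad/s): [2.57, 2.57, 3.14, 3.14, 3.14, 3.14].

INTERFACE

Orientations are given as a rotation vector (axis times angle).
In Python, from workcell import bot gives the robot as it stands.
- The arm moves only by the tool step_arm, never from a script. Its argument "motion" is a list of rows, each a list of 5 numbers: the finger opening in cm, from 0 to 8.54, then the shift along the tool's x, y, z in cm, then the turn about the tool's z in degrees. In form: [[claw, dx, dy, dz, twist], ...]. A call has 1 to 20 rows; each row is the pose to reach, as a shift and turn from the pose commanded when the call began, along the tool's axes at that moment; what a row does not reach only later rows make up. A row lasts 1/10 s, in which the tool goes at most 50 mm and 8.59 degrees, less where a joint would pass 70% of its speed; a pose out of reach is approached as far as the arm can. A call with a gripper value outside its range is refused whole. The fingers move at their own pace and stop on an object; "force" is the grip in N (left out, the last holds). Time passes only in rows, so rows that repeat a pose let the fingers close. It gives the time, the measured TCP pose, the force, the opening and the grip force at its end, in the units of the state.
- bot.read_state(): the state, without advancing time (a new reading comes with each control period).
- bot.read_camera(name): name is "side" or "top"; returns (picture, depth): 384x512x3 uint8, red, green, blue; 384x512 float32, m along the optical axis (not along the pixel's ray), 0 where there is no reading.
- bot.calibration(name): a dict with "mtx" (3x3 intrinsics, pixels), "origin" and "orientation" of the camera in the world. Camera axes: x right, y up, looking along -z (the intrinsics and any distortion apply to the point x, -y, -z); pixel columns grow to the right and rows downward; lengths in m; the calibration is good to about 2 mm. A picture is of the moment at which its call begins. calibration takes no time and is no camera call.
- bot.finish_job(): hands the job in; it is judged then, once.
The state is a dict: "time": time; "q": joint angles; "joint_vel": joint speeds; "joint_torque": joint torques, N m; "tool_pos": TCP position; "tcp_rot": TCP orientation; "wrist_force": force on the tool from outside, world axes, zero at the start; "torque": the same for the moment, N m; "width": opening from 0.0 (shut) to 1.0 (fully open); "grip_force": force on a finger pad.
Only numpy, scipy, OpenCV 4.12 (cv2) and the standard library are available. Lean on these libraries where they do the work, as an engineer would, in place of code of your own. Each camera call takes 0.05 s, during which the arm holds its last target. There are 200 camera calls.

## Working session

There is one attempt and no reset: what is moved stays moved. The work goes in short steps, Python scripts to look and compute and a tool call to move; the robot and the scene stay as the last step left them, time stands still between calls to the robot, and variables do not carry over. Pictures are saved under pics/ and viewed, at most 17 in all, crops included, and the job is handed in when it is done.

Besides the shell and the picture viewer there is one more tool, called after "Emit:" as name(argument=value, ...) on one line, values as JSON. step_arm: Moves the arm, as the interface text tells. Its arguments: {"type":"object","properties":{"motion":{"type":"array","items":{"type":"array","items":{"type":"number"}}},"force":{"type":"number"}},"required":["motion"]}

```bash
mkdir -p pics; ls; cat > h.py <<'E'
import numpy as np, cv2
from scipy.spatial.transform import Rotation as R
from workcell import bot
def cal(n):
    c=bot.calibration(n); o=np.array(c["orientation"],float)
    M=o if o.shape==(3,3) else (R.from_rotvec(o).as_matrix() if o.size==3 else R.from_quat(o).as_matrix())
    return np.array(c["mtx"]),np.array(c["origin"]),M
def cloud(n,d):
    K,o,M=cal(n); v,u=np.mgrid[:d.shape[0],:d.shape[1]]
    p=np.stack([(u-K[0,2])/K[0,0]*d,-(v-K[1,2])/K[1,1]*d,-d],-1)
    return p@M.T+o
def ray(n,u,v,z):
    K,o,M=cal(n); r=M@np.array([(u-K[0,2])/K[0,0],-(v-K[1,2])/K[1,1],-1])
    return o+r*(z-o[2])/r[2]
def proj(n,P):
    K,o,M=cal(n); p=(np.asarray(P)-o)@M; return K[0,2]+K[0,0]*p[...,0]/-p[...,2], K[1,2]-K[1,1]*p[...,1]/-p[...,2]
def shot(n,f=None):
    im,d=bot.read_camera(n)
    if f: cv2.imwrite(f"pics/{f}.png",cv2.cvtColor(im,cv2.COLOR_RGB2BGR))
    return im,d
E
python3 - <<'E'
from h import *
for n in("top","side"):
    im,d=shot(n,n+"0"); print(bot.calibration(n)); np.savez(n+"0.npz",im=im,d=d)
s=bot.read_state(); print(s)
E
```

```text
pics
{'mtx': array([[453.59900558,   0.        , 257.06901972],
       [  0.        , 453.59900558, 193.629891  ],
       [  0.        ,   0.        ,   1.        ]]), 'origin': array([ 0.30838784, -0.00699342,  1.52187653]), 'orientation': array([ 0.08101521, -0.08032351, -1.53958804])}
{'mtx': array([[438.05914271,   0.        , 255.60951775],
       [  0.        , 438.05914271, 189.86982466],
       [  0.        ,   0.        ,   1.        ]]), 'origin': array([-0.30596391, -0.80507402,  0.80329177]), 'orientation': array([ 0.94620703, -0.37307136, -0.70060089])}
{'time': 0.1, 'q': array([ 1.22510709e+00,  2.64695747e-01,  1.60527627e+00,  5.19379040e-06,
        1.27371577e+00, -3.69465716e-02]), 'joint_vel': array([-1.13384352e-04, -7.44130807e-04, -3.66297161e-03,  1.57444716e-05,
       -6.33530129e-04, -2.96184051e-04]), 'joint_torque': array([ 7.54408338e-04, -5.16703427e+01, -3.68589163e+01, -4.88739342e-07,
        6.16020159e-03,  1.91563561e-05]), 'tool_pos': array([0.20490407, 0.64242935, 0.23005348]), 'tcp_rot': array([-0.48298805, -3.10383358,  0.00322908]), 'wrist_force': array([1.18475504, 1.02752016, 0.33361267]), 'torque': array([ 0.00419629,  0.03640019, -0.00258954]), 'grip_force': 0.0, 'width': 0.9989362076106548}
```

View pics/top0.png

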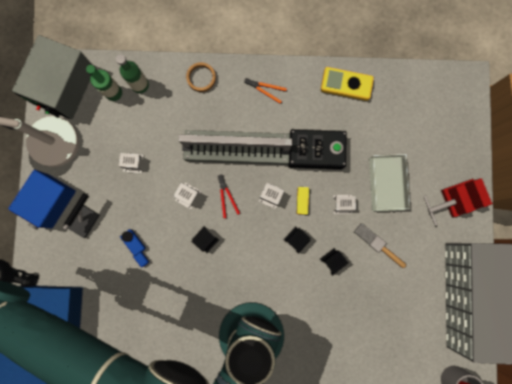

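View pics/side0.png

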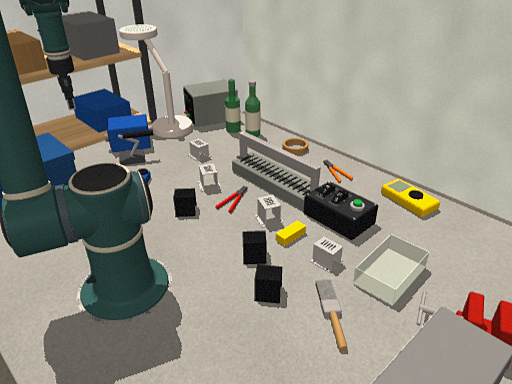

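The top view shows four bare covers near (130,161), (186,195), (272,195) and (345,204), and three black look-alikes. The bar runs (180..292,138), with the console at (290–347,130–168) and its green button at (337,148). Next I measure these with depth.

```bash
cat >> h.py <<'E'
def covers(show=True):
    im,d=shot("top"); P=cloud("top",d); out=[]
    hsv=cv2.cvtColor(im,cv2.COLOR_RGB2HSV)
    m=((P[...,2]>.040)&(P[...,2]<.075)&(hsv[...,1]<50)&(hsv[...,2]>150)).astype(np.uint8)
    n,l,st,c=cv2.connectedComponentsWithStats(m)
    for i in range(1,n):
        if not 100<st[i,4]<500: continue
        q=P[l==i]; z=np.percentile(q[:,2],70)
        vu=np.argwhere(l==i)[:,::-1]
        # footprint incl. visible flanges not used: top sheet only
        w=ray_many("top",vu,z); t=np.median(q[:,2])
        r=cv2.minAreaRect((w[:,:2]*1000).astype(np.float32))
        out.append((st[i],t,r)); 
        if show: print("px",c[i].round(1),"n",st[i,4],"z",round(float(z),4),"ctr",np.round(r[0],1),"size",np.round(r[1],1),"ang",round(r[2],1))
    return out
def ray_many(n,uv,z):
    K,o,M=cal(n); r=np.c_[(uv[:,0]-K[0,2])/K[0,0],-(uv[:,1]-K[1,2])/K[1,1],-np.ones(len(uv))]@M.T
    return o+r*((z-o[2])/r[:,2])[:,None]
E
python3 - <<'E'
from h import *
covers()
Z=np.load("top0.npz"); P=cloud("top",Z["d"]); im=Z["im"]
z=P[...,2]
print("bench",[np.round(P[r,c],4) for r,c in((240,160),(220,330),(100,220))])
b=(abs(z-.14)<.012)&(P[...,0]>.4)&(P[...,0]<.8)&(abs(P[...,1])<.3)
n,l,st,c=cv2.connectedComponentsWithStats(b.astype(np.uint8))
for i in range(1,n):
    if st[i,4]>60:
        q=P[l==i]; r=cv2.minAreaRect((ray_many("top",np.argwhere(l==i)[:,::-1],.14)[:,:2]*1000).astype(np.float32)); print("bar",st[i],np.median(q[:,2]),r)
h=cv2.cvtColor(im,cv2.COLOR_RGB2HSV); g=(h[...,0]>50)&(h[...,0]<85)&(h[...,1]>100); g[:,:300]=0;g[:130]=0;g[170:]=0;g[:,360:]=0
vu=np.argwhere(g); u,v=vu[:,1].mean(),vu[:,0].mean(); print("button",u,v,len(vu),ray("top",u,v,.092),np.median(z[g]))
for n,box in(("top",(120,100,360,215)),("side",(180,120,400,290))):
    I=cv2.imread(f"pics/{n}0.png"); x0,y0,x1,y1=box; k=cv2.resize(I[y0:y1,x0:x1],None,fx=3.3,fy=3.3,interpolation=cv2.INTER_CUBIC); cv2.imwrite(f"pics/{n}0c.png",k)
I=cv2.imread("pics/side0.png"); cv2.imwrite("pics/both0c.png",np.vstack([cv2.resize(cv2.imread("pics/top0.png")[120:215,110:360],(790,300),interpolation=cv2.INTER_CUBIC),cv2.resize(I[130:240,180:470],(790,300),interpolation=cv2.INTER_CUBIC)]))
E
```

```text
px [128.7 159.9] n 243 z 0.0591 ctr [558.  418.1] size [60.8 44.2] ang 87.6
px [378.5 189.3] n 150 z 0.0547 ctr [ 487.1 -397.8] size [188.8  81.9] ang 31.2
px [185.2 193.5] n 291 z 0.069 ctr [452.4 227.1] size [60.8 49.9] ang 62.7
px [271.8 193.4] n 272 z 0.0683 ctr [461.  -51.6] size [60.2 51. ] ang 67.6
px [345.7 202.5] n 215 z 0.0582 ctr [ 439.5 -291.2] size [42.2 62.4] ang 1.7
bench [array([ 0.3007,  0.3156, -0.0019]), array([ 3.843e-01, -2.511e-01, -1.000e-04]), array([0.7853, 0.133 , 0.0034])]
bar [179 135 113  11 874] 0.1405719942610293 ((616.5704345703125, 69.27567291259766), (348.3078308105469, 24.999433517456055), 89.63098907470703)
button 336.7567567567568 146.75675675675674 37 [ 0.61487492 -0.25488846  0.092     ] 0.09274721358162874
```

View pics/both0c.png

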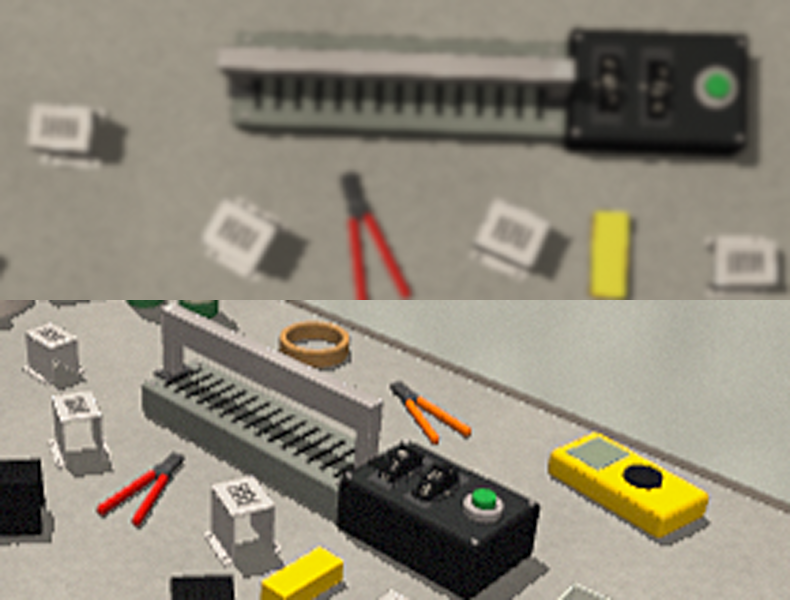

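The upper view gives the bar mid at (0.617, 0.069), which agrees with the button at (0.615, -0.255), so stand yaw ≈ -0.4°. In the crop the wheels sit at about (610,85) and (657,88). All cover sizes match: two tall and two low.

```bash
cat >> h.py <<'E'
def go(*targets):
    """each (x,y,z,phi): print shift in cm/deg from the present pose (tool down, tool y at heading phi)"""
    s=bot.read_state(); p=np.array(s["tool_pos"]); M=R.from_rotvec(s["tcp_rot"]).as_matrix()
    ph=np.degrees(np.arctan2(M[1,1],M[0,1])); print("t",round(s["time"],2),"tcp",p.round(4),"phi",round(ph,2),"tilt",M[:,2].round(4),"F",np.round(s["wrist_force"],1),"w",round(s["width"],3),"g",round(s["grip_force"],1))
    for t in targets:
        d=M.T@(np.array(t[:3])-p)*100; print(t,"->",d.round(2),round(-(t[3]-ph),1))
E
python3 -c "
from h import *
go((.4524,.2271,.13,-27.3),(.4524,.2271,.022,-27.3))"
```

```text
t 0.15 tcp [0.2049 0.6425 0.2303] phi 72.31 tilt [-6.0e-04 -1.6e-03 -1.0e+00] F [ 0.2 -0.7  0.2] w 0.997 g 0.0
(0.4524, 0.2271, 0.13, -27.3) -> [-36.2  -32.04  10.08] 99.6
(0.4524, 0.2271, 0.022, -27.3) -> [-36.2  -32.02  20.88] 99.6
```

Emit:
step_arm(motion=[[8.5,-36.2,-32.0,0,99.6],[8.5,-36.2,-32.0,0,99.6],[8.5,-36.2,-32.0,0,99.6],[8.5,-36.2,-32.0,0,99.6],[8.5,-36.2,-32.0,0,99.6],[8.5,-36.2,-32.0,0,99.6],[8.5,-36.2,-32.0,0,99.6],[8.5,-36.2,-32.0,0,99.6],[8.5,-36.2,-32.0,0,99.6],[8.5,-36.2,-32.0,0,99.6],[8.5,-36.2,-32.0,0,99.6],[8.5,-36.2,-32.0,0,99.6],[8.5,-36.2,-32.0,0,99.6],[8.5,-36.2,-32.0,0,99.6],[8.5,-36.2,-32.0,4,99.6],[8.5,-36.2,-32.0,8,99.6],[8.5,-36.2,-32.0,10,99.6],[8.5,-36.2,-32.0,10,99.6]])

```text
time: 1.95
tool_pos: [0.4494, 0.2272, 0.1273]
tcp_rot: [-2.68, -1.637, 0.013]
wrist_force: [-0.1, 0.2, -0.3]
width: 0.994
grip_force: 0.0
```

```bash
python3 -c "
from h import *
shot('side','s1')
covers()
go((.4524,.2271,.022,-27.3))
I=cv2.imread('pics/s1.png');cv2.imwrite('pics/s1c.png',cv2.resize(I[100:300,120:320],(600,600),interpolation=cv2.INTER_CUBIC))"
```

```text
px [128.4 159.2] n 229 z 0.0587 ctr [557.8 415.9] size [65.2 44.3] ang 87.2
px [378.6 188.8] n 139 z 0.0553 ctr [ 486.7 -398.2] size [192.   83.9] ang 32.0
px [271.9 193.6] n 304 z 0.0684 ctr [460.3 -52. ] size [61.5 52. ] ang 67.6
px [345.8 202.5] n 261 z 0.058 ctr [ 439.6 -291.3] size [42.2 62.4] ang 1.7
px [437.4 204.4] n 122 z 0.0578 ctr [ 439.7 -591.1] size [98.4 45.4] ang 81.5
t 2.05 tcp [0.4527 0.2285 0.1315] phi -27.2 tilt [-3.e-04 -2.e-04 -1.e+00] F [-0.6 -0.1  1.2] w 0.998 g 0.0
(0.4524, 0.2271, 0.022, -27.3) -> [-0.14  0.04 10.95] 0.1
```

View pics/s1c.png

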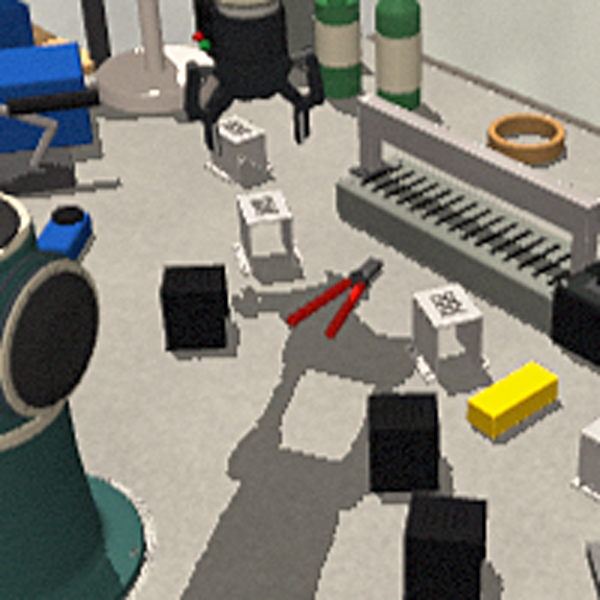

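The fingers appear at crop (255,140), above and behind the tall cover at (265,230). I'll check that against the projected TCP.

```bash
python3 -c "
from h import *
for P in ([.4527,.2285,.1315],[.4524,.2271,.066],[.4524,.2271,0],[.558,.417,.056]): u,v=proj('side',P); print(P,(u-120)*3,(v-100)*3)"
```

```text
[0.4527, 0.2285, 0.1315] 258.9184322560932 151.03902363642266
[0.4524, 0.2271, 0.066] 263.45105992243947 203.60908937333124
[0.4524, 0.2271, 0] 267.2412656619423 253.55313935359538
[0.558, 0.417, 0.056] 235.62736129498467 126.44063021251938
```

Emit:
step_arm(motion=[[8.5,-0.1,0,3,0],[8.5,-0.1,0,6,0],[8.5,-0.1,0,9,0],[8.5,-0.1,0,10.9,0],[8.5,-0.1,0,10.9,0],[8.5,-0.1,0,10.9,0],[4.5,-0.1,0,10.9,0],[4.5,-0.1,0,10.9,0],[4.5,-0.1,0,10.9,0],[4.5,-0.1,0,10.9,0],[4.5,-0.1,0,10.9,0],[4.5,-0.1,0,10.9,0],[4.5,-0.1,0,10.9,0],[4.5,-0.1,0,10.9,0]], force=35)

```text
time: 3.45
tool_pos: [0.4538, 0.228, 0.0241]
tcp_rot: [2.683, 1.634, 0.005]
wrist_force: [-0.7, 0.7, 6.7]
width: 0.579
grip_force: 37.5
```

```bash
python3 -c "
from h import *
go((.4524,.2271,.2,-27.3),(.6167,.1073,.20,-.4))"
```

```text
t 3.45 tcp [0.4538 0.228  0.0241] phi -27.29 tilt [ 0.0028  0.0014 -1.    ] F [-0.7  0.7  6.7] w 0.579 g 37.5
(0.4524, 0.2271, 0.2, -27.3) -> [ -0.1   -0.05 -17.59] 0.0
(0.6167, 0.1073, 0.2, -0.4) -> [ -3.21  20.05 -17.57] -26.9
```

Emit:
step_arm(motion=[[4.5,0,0,-3,0],[4.5,0,0,-7,0],[4.5,0,0,-11,0],[4.5,0,0,-15,0],[4.5,0,0,-17.6,0],[4.5,0,0,-17.6,0],[4.5,-0.8,5,-17.6,-7],[4.5,-1.6,10,-17.6,-14],[4.5,-2.4,15,-17.6,-21],[4.5,-3.2,20,-17.6,-26.9],[4.5,-3.2,20,-17.6,-26.9],[4.5,-3.2,20,-17.6,-26.9],[4.5,-3.2,20,-17.6,-26.9],[4.5,-3.2,20,-17.6,-26.9]])

```text
time: 4.85
tool_pos: [0.6139, 0.1081, 0.1976]
tcp_rot: [-2.227, -2.214, 0.002]
wrist_force: [-0.5, 0.4, -0.7]
width: 0.583
grip_force: 37.4
```

```bash
cat >> h.py <<'E'
def held(f=None):
    im,d=shot("top",f); P=cloud("top",d); z=P[...,2]
    s=bot.read_state(); p=s["tool_pos"]
    return im,d,P
E
python3 -c "
from h import *
shot('side','s2');shot('top','t2')
go((.6167,.1073,.12,-.4),(.6167,.1073,.103,-.4))
a=cv2.imread('pics/s2.png')[60:240,130:370];b=cv2.imread('pics/t2.png')[80:220,120:360]
cv2.imwrite('pics/m2.png',np.vstack([cv2.resize(a,(400,300)),cv2.resize(b,(400,233))]))"
```

```text
t 4.95 tcp [0.6143 0.1082 0.1982] phi -0.31 tilt [-3.e-04  1.e-04 -1.e+00] F [ 0.3 -1.  -0.6] w 0.579 g 37.4
(0.6167, 0.1073, 0.12, -0.4) -> [-0.09  0.24  7.82] 0.1
(0.6167, 0.1073, 0.103, -0.4) -> [-0.09  0.24  9.52] 0.1
```

View pics/m2.png

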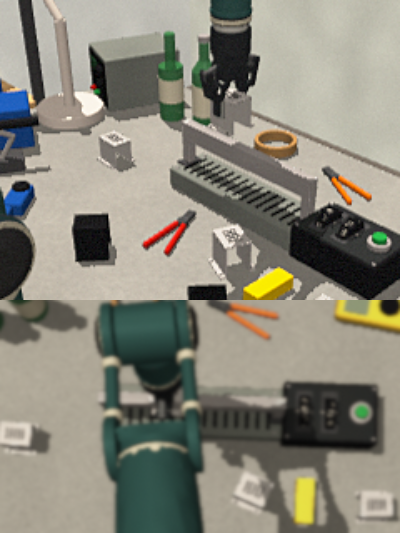

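The cover is held level above the bar at about (238,105). Lowering it now.

Emit:
step_arm(motion=[[4.5,-0.1,0.2,2,0],[4.5,-0.1,0.2,4,0],[4.5,-0.1,0.2,6,0],[4.5,-0.1,0.2,7.5,0],[4.5,-0.1,0.2,8.5,0],[4.5,-0.1,0.2,9.2,0],[4.5,-0.1,0.2,9.5,0],[4.5,-0.1,0.2,9.5,0],[4.5,-0.1,0.2,9.5,0],[4.5,-0.1,0.2,9.5,0]])

```text
time: 5.95
tool_pos: [0.6181, 0.1062, 0.1042]
tcp_rot: [2.228, 2.213, 0.002]
wrist_force: [0.8, -0.4, -0.1]
width: 0.579
grip_force: 37.4
```

```bash
python3 -c "
from h import *
go((.6167,.1073,.101,-.4))"
```

```text
t 5.95 tcp [0.6181 0.1062 0.1042] phi -0.4 tilt [ 1.6e-03  2.0e-04 -1.0e+00] F [ 0.8 -0.4 -0.1] w 0.579 g 37.4
(0.6167, 0.1073, 0.101, -0.4) -> [ 0.11 -0.14  0.32] -0.0
```

Emit:
step_arm(motion=[[4.5,0,0,0.1,0],[4.5,0,0,0.2,0],[4.5,0,0,0.3,0],[4.5,0,0,0.3,0]])

```text
time: 6.35
tool_pos: [0.6176, 0.1061, 0.1011]
tcp_rot: [2.229, 2.214, 0.001]
wrist_force: [-2.0, -0.7, 3.9]
width: 0.579
grip_force: 37.6
```

Contact (about 4 N up). I release gently and retreat.

Emit:
step_arm(motion=[[5.5,0,0,0,0],[6.5,0,0,0,0],[8.0,0,0,0,0],[8.5,0,0,0,0],[8.5,0,0,0,0],[8.5,0,0,0,0],[8.5,0,0,-3,0],[8.5,0,0,-6,0],[8.5,0,0,-9,0],[8.5,0,0,-12,0],[8.5,0,0,-12,0],[8.5,4,0,-12,0],[8.5,8,0,-12,0],[8.5,12,0,-12,0],[8.5,16,0,-12,0],[8.5,20,0,-12,0],[8.5,24,0,-12,0],[8.5,24,0,-12,0]])

```text
time: 8.15
tool_pos: [0.6178, 0.351, 0.2186]
tcp_rot: [-2.223, -2.217, -0.0]
wrist_force: [-0.2, -0.0, 0.0]
width: 0.994
grip_force: 0.0
```

```bash
cat >> h.py <<'E'
def hung():
    "tops of hung covers: blobs at z .14 wider than the bar"
    im,d=shot("top"); P=cloud("top",d)
    m=((abs(P[...,2]-.143)<.012)&(abs(P[...,0]-.6167)<.04)&(abs(P[...,1]-.07)<.19)).astype(np.uint8)
    m=cv2.morphologyEx(m,cv2.MORPH_OPEN,np.ones((11,5),np.uint8))
    n,l,st,c=cv2.connectedComponentsWithStats(m)
    for i in range(1,n):
        w=ray_many("top",np.argwhere(l==i)[:,::-1],.143)[:,:2]*1000
        r=cv2.minAreaRect(w.astype(np.float32)); print("hung",st[i,4],np.round(r[0],1),np.round(r[1],1),round(r[2],1),"z",np.median(P[...,2][l==i]).round(4))
E
python3 -c "
from h import *
shot('side','s3'); hung(); covers()
a=cv2.imread('pics/s3.png')[60:240,130:370];cv2.imwrite('pics/m3.png',cv2.resize(a,(800,600)))
go((.5579,.417,.13,-2.6),(.5579,.417,.018,-2.6))"
```

```text
hung 316 [617.9 104.6] [50.4 59. ] 1.7 z 0.1443
px [379.  184.2] n 169 z 0.0557 ctr [ 512.1 -427.9] size [181.5  97. ] ang 5.4
px [272.  193.5] n 302 z 0.0683 ctr [460.4 -52. ] size [61.5 51.7] ang 67.6
px [345.8 202.4] n 267 z 0.0584 ctr [ 439.5 -291.2] size [42.2 62.4] ang 1.7
px [437.4 204.6] n 133 z 0.0584 ctr [ 439.6 -590.9] size [98.4 45.4] ang 81.5
t 8.3 tcp [0.6185 0.3458 0.219 ] phi -0.35 tilt [-0.0015 -0.0015 -1.    ] F [0.3 0.5 1. ] w 0.994 g 0.0
(0.5579, 0.417, 0.13, -2.6) -> [ 7.1  -6.09  8.89] 2.3
(0.5579, 0.417, 0.018, -2.6) -> [ 7.12 -6.07 20.09] 2.3
```

View pics/m3.png

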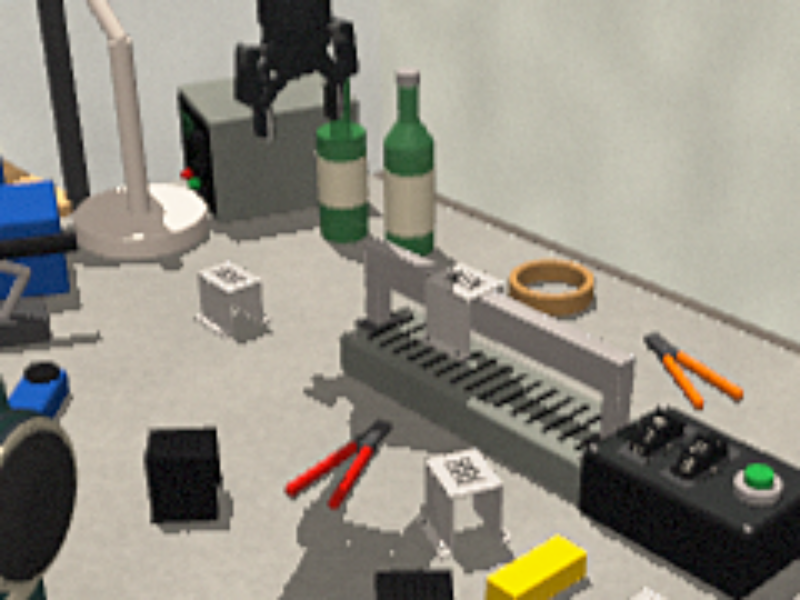

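The first cover hangs level astride the bar at picture (462,300). The left low cover at (230,290) is unmoved. Next I fetch it.

Emit:
step_arm(motion=[[8.5,3.5,-3,0,0],[8.5,7.1,-6.1,0,2.1],[8.5,7.1,-6.1,3,2.1],[8.5,7.1,-6.1,7,2.1],[8.5,7.1,-6.1,11,2.1],[8.5,7.1,-6.1,14,2.1],[8.5,7.1,-6.1,17,2.1],[8.5,7.1,-6.1,19,2.1],[8.5,7.1,-6.1,20,2.1],[8.5,7.1,-6.1,20,2.1],[8.5,7.1,-6.1,20,2.1],[4,7.1,-6.1,20,2.1],[4,7.1,-6.1,20,2.1],[4,7.1,-6.1,20,2.1],[4,7.1,-6.1,20,2.1],[4,7.1,-6.1,20,2.1],[4,7.1,-6.1,20,2.1],[4,7.1,-6.1,20,2.1],[4,7.1,-6.1,20,2.1]])

```text
time: 10.2
tool_pos: [0.5593, 0.4183, 0.0217]
tcp_rot: [2.269, 2.173, 0.003]
wrist_force: [-0.2, -0.5, 6.3]
width: 0.512
grip_force: 37.3
```

```bash
python3 -c "
from h import *
go((.5579,.417,.2,-2.6),(.6173,.1833,.20,-.4))"
```

```text
t 10.2 tcp [0.5593 0.4183 0.0217] phi -2.49 tilt [ 0.0018  0.0013 -1.    ] F [-0.2 -0.5  6.3] w 0.512 g 37.3
(0.5579, 0.417, 0.2, -2.6) -> [ -0.11  -0.11 -17.83] 0.1
(0.6173, 0.1833, 0.2, -0.4) -> [-23.2    6.84 -17.85] -2.1
```

Emit:
step_arm(motion=[[4,0,0,-4,0],[4,0,0,-8,0],[4,0,0,-12,0],[4,0,0,-16,0],[4,0,0,-17.8,0],[4,-4,1.2,-17.8,0],[4,-8,2.4,-17.8,-1],[4,-12,3.6,-17.8,-2],[4,-16,4.8,-17.8,-2.1],[4,-20,6,-17.8,-2.1],[4,-23.2,6.8,-17.8,-2.1],[4,-23.2,6.8,-17.8,-2.1],[4,-23.2,6.8,-17.8,-2.1],[4,-23.2,6.8,-15,-2.1],[4,-23.2,6.8,-13,-2.1],[4,-23.2,6.8,-13,-2.1],[4,-23.2,6.8,-13,-2.1]])

```text
time: 11.9
tool_pos: [0.6156, 0.1839, 0.1498]
tcp_rot: [-2.227, -2.215, 0.002]
wrist_force: [-0.1, 0.6, -0.6]
width: 0.51
grip_force: 36.6
```

```bash
python3 -c "
from h import *
go((.6173,.1833,.1085,-.4))"
```

```text
t 11.9 tcp [0.6156 0.1839 0.1498] phi -0.31 tilt [-1.5e-03 -1.0e-04 -1.0e+00] F [-0.1  0.6 -0.6] w 0.51 g 36.6
(0.6173, 0.1833, 0.1085, -0.4) -> [-0.06  0.17  4.13] 0.1
```

Emit:
step_arm(motion=[[4,0,0.2,1.5,0],[4,0,0.2,2.8,0],[4,0,0.2,3.5,0],[4,0,0.2,3.8,0],[4,0,0.2,4.0,0],[4,0,0.2,4.1,0],[4,0,0.2,4.1,0],[4,0,0.2,4.1,0]])

```text
time: 12.7
tool_pos: [0.6187, 0.1829, 0.1098]
tcp_rot: [2.229, 2.213, 0.001]
wrist_force: [-0.4, 0.4, -0.3]
width: 0.511
grip_force: 36.6
```

Emit:
step_arm(motion=[[4,0,0,0.1,0],[4,0,0,0.2,0],[4,0,0,0.2,0]])

```text
time: 13.0
tool_pos: [0.6188, 0.1829, 0.1087]
tcp_rot: [2.229, 2.213, 0.002]
wrist_force: [-2.0, -0.5, 5.4]
width: 0.507
grip_force: 37.2
```

Contact. I release, rise, and head toward cover B (0.460, -0.052).

Emit:
step_arm(motion=[[5,0,0,0,0],[6,0,0,0,0],[7.5,0,0,0,0],[8.5,0,0,0,0],[8.5,0,0,0,0],[8.5,0,0,0,0],[8.5,0,0,-3,0],[8.5,0,0,-6,0],[8.5,0,0,-9,0],[8.5,0,0,-12,0],[8.5,0,0,-12,0],[8.5,-5,-3,-12,4],[8.5,-10,-6,-12,8],[8.5,-15,-9,-12,12],[8.5,-20,-14,-12,16],[8.5,-22,-16,-12,20],[8.5,-22,-16,-12,22],[8.5,-22,-16,-12,22],[8.5,-22,-16,-12,22]])

```text
time: 14.9
tool_pos: [0.4567, -0.0362, 0.2269]
tcp_rot: [-2.611, -1.747, -0.001]
wrist_force: [0.2, -0.2, 0.3]
width: 0.993
grip_force: 0.0
```

```bash
python3 -c "
from h import *
shot('side','s4'); hung(); covers()
go((.4605,-.052,.13,-22.4),(.4605,-.052,.022,-22.4))
print(proj('side',[.4605,-.052,.066]))"
```

```text
hung 271 [618.7 183.7] [44.1 56.3] 1.7 z 0.1439
hung 321 [617.9 104.7] [50.4 59.2] 1.7 z 0.1434
px [378.4 189.3] n 143 z 0.0549 ctr [ 487.3 -396.6] size [190.3  83.5] ang 31.2
px [346.2 199.1] n 132 z 0.0586 ctr [ 446.  -291.3] size [29.3 61.7] ang 1.7
px [436.8 204.3] n 106 z 0.0573 ctr [ 441.1 -591.4] size [98.5 42.1] ang 81.1
t 15.05 tcp [ 0.4576 -0.0354  0.2271] phi -22.31 tilt [ 0.e+00  4.e-04 -1.e+00] F [0.2 1.4 0.5] w 0.998 g 0.0
(0.4605, -0.052, 0.13, -22.4) -> [-1.43  0.9   9.71] 0.1
(0.4605, -0.052, 0.022, -22.4) -> [-1.43  0.9  20.51] 0.1
(np.float64(268.58288554842824), np.float64(200.7226437324337))
```

View pics/s4.png

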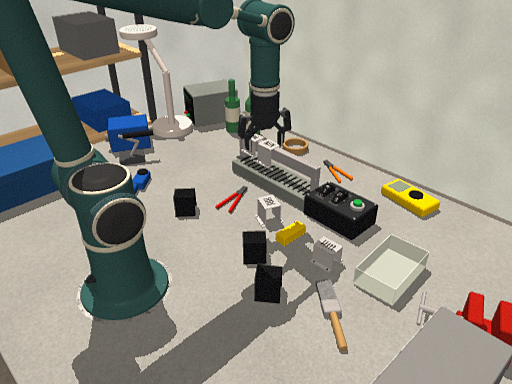

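Both covers hang. Cover B at (268,203) is where expected. Gripping it.

Emit:
step_arm(motion=[[8.5,-1.4,0.9,3,0],[8.5,-1.4,0.9,7,0],[8.5,-1.4,0.9,11,0],[8.5,-1.4,0.9,14,0],[8.5,-1.4,0.9,17,0],[8.5,-1.4,0.9,19,0],[8.5,-1.4,0.9,20.4,0],[8.5,-1.4,0.9,20.4,0],[8.5,-1.4,0.9,20.4,0],[4.5,-1.4,0.9,20.4,0],[4.5,-1.4,0.9,20.4,0],[4.5,-1.4,0.9,20.4,0],[4.5,-1.4,0.9,20.4,0],[4.5,-1.4,0.9,20.4,0],[4.5,-1.4,0.9,20.4,0],[4.5,-1.4,0.9,20.4,0],[4.5,-1.4,0.9,20.4,0]])

```text
time: 16.75
tool_pos: [0.461, -0.0527, 0.0244]
tcp_rot: [2.609, 1.747, 0.003]
wrist_force: [-0.2, 1.8, 6.1]
width: 0.583
grip_force: 37.5
```

```bash
python3 -c "
from h import *
go((.4605,-.052,.2,-22.4),(.6165,.0300,.20,-.4))"
```

```text
t 16.75 tcp [ 0.461  -0.0527  0.0244] phi -22.4 tilt [ 2.3e-03 -2.0e-04 -1.0e+00] F [-0.2  1.8  6.1] w 0.583 g 37.5
(0.4605, -0.052, 0.2, -22.4) -> [  0.05  -0.04 -17.56] -0.0
(0.6165, 0.03, 0.2, -0.4) -> [ 13.58  11.26 -17.52] -22.0
```

Emit:
step_arm(motion=[[4.5,0,0,-4,0],[4.5,0,0,-8,0],[4.5,0,0,-12,0],[4.5,0,0,-16,0],[4.5,0,0,-17.6,0],[4.5,0,0,-17.6,0],[4.5,3.5,2.8,-17.6,-6],[4.5,7,5.6,-17.6,-12],[4.5,10.5,8.5,-17.6,-18],[4.5,13.5,11.3,-17.6,-22],[4.5,13.5,11.3,-17.6,-22],[4.5,13.5,11.3,-17.6,-22],[4.5,13.5,11.3,-17.6,-22]])

```text
time: 18.05
tool_pos: [0.6138, 0.0289, 0.1973]
tcp_rot: [-2.228, -2.211, 0.005]
wrist_force: [-0.1, 0.6, -0.6]
width: 0.58
grip_force: 37.2
```

```bash
python3 -c "
from h import *
go((.6168,.0292,.1015,-.4))"
```

```text
t 18.05 tcp [0.6138 0.0289 0.1973] phi -0.43 tilt [-3.9e-03 -3.0e-04 -1.0e+00] F [-0.1  0.6 -0.6] w 0.58 g 37.2
(0.6168, 0.0292, 0.1015, -0.4) -> [0.03 0.33 9.57] -0.0
```

Emit:
step_arm(motion=[[4.5,0,0.1,2,0],[4.5,0,0.1,4,0],[4.5,0,0.1,6,0],[4.5,0,0.1,7.5,0],[4.5,0,0.1,8.5,0],[4.5,0,0.1,9.1,0],[4.5,0,0.1,9.4,0],[4.5,0,0.1,9.6,0],[4.5,0,0.1,9.6,0],[4.5,0,0.1,9.6,0]])

```text
time: 19.05
tool_pos: [0.6173, 0.0293, 0.104]
tcp_rot: [2.228, 2.213, 0.001]
wrist_force: [0.1, -0.3, -1.1]
width: 0.586
grip_force: 37.2
```

Emit:
step_arm(motion=[[4.5,0,0,0.1,0],[4.5,0,0,0.2,0],[4.5,0,0,0.3,0],[4.5,0,0,0.3,0]])

```text
time: 19.45
tool_pos: [0.6171, 0.0293, 0.1015]
tcp_rot: [2.229, 2.213, 0.001]
wrist_force: [-2.3, -0.6, 3.5]
width: 0.578
grip_force: 37.5
```

Emit:
step_arm(motion=[[5.5,0,0,0,0],[6.5,0,0,0,0],[8,0,0,0,0],[8.5,0,0,0,0],[8.5,0,0,0,0],[8.5,0,0,0,0],[8.5,0,0,-3,0],[8.5,0,0,-6,0],[8.5,0,0,-9,0],[8.5,0,0,-12,0],[8.5,0,0,-12,0],[8.5,-4,-3,-12,0],[8.5,-8,-6,-12,0],[8.5,-12,-9,-12,0],[8.5,-14,-14,-12,0],[8.5,-14,-18,-12,0],[8.5,-14,-18,-12,0],[8.5,-14,-18,-12,0]])

```text
time: 21.25
tool_pos: [0.4349, -0.1096, 0.2197]
tcp_rot: [2.23, 2.212, 0.0]
wrist_force: [0.9, -0.2, 0.6]
width: 0.994
grip_force: 0.0
```

```bash
python3 -c "
from h import *
hung(); covers()
go((.4395,-.2912,.018,1.7))"
```

```text
hung 288 [624.8 188.6] [44.2 59.4] 1.7 z 0.1445
hung 330 [617.9 104.7] [50.4 59.2] 1.7 z 0.1444
hung 338 [617.   28.7] [50.4 61.9] 1.7 z 0.1436
px [378.  188.5] n 144 z 0.0551 ctr [ 488.1 -397.7] size [190.3  80.7] ang 31.2
px [346.7 200.1] n 154 z 0.0584 ctr [ 441.2 -291.5] size [39.  61.7] ang 1.7
px [437.2 204.3] n 109 z 0.0585 ctr [ 441.2 -591.1] size [98.4 42.2] ang 81.5
t 21.35 tcp [ 0.4368 -0.1095  0.2204] phi -0.38 tilt [ 1.1e-03 -2.0e-04 -1.0e+00] F [ 0.2 -0.4  0.9] w 0.998 g 0.0
(0.4395, -0.2912, 0.018, 1.7) -> [-18.16   0.37  20.24] -2.1
```

The left low cover has shifted slightly on the bar (it may be the announced knock). I'll check it after fetching the last cover.

Emit:
step_arm(motion=[[8.5,-5,0.3,0,0],[8.5,-10,0.3,0,-1],[8.5,-15,0.3,0,-2.1],[8.5,-18.2,0.3,0,-2.1],[8.5,-18.2,0.3,4,-2.1],[8.5,-18.2,0.3,8,-2.1],[8.5,-18.2,0.3,12,-2.1],[8.5,-18.2,0.3,16,-2.1],[8.5,-18.2,0.3,19,-2.1],[8.5,-18.2,0.3,20.1,-2.1],[8.5,-18.2,0.3,20.1,-2.1],[8.5,-18.2,0.3,20.1,-2.1],[4,-18.2,0.3,20.1,-2.1],[4,-18.2,0.3,20.1,-2.1],[4,-18.2,0.3,20.1,-2.1],[4,-18.2,0.3,20.1,-2.1],[4,-18.2,0.3,20.1,-2.1],[4,-18.2,0.3,20.1,-2.1],[4,-18.2,0.3,20.1,-2.1],[4,-18.2,0.3,20.1,-2.1]])

```text
time: 23.35
tool_pos: [0.4387, -0.2924, 0.0209]
tcp_rot: [2.186, 2.252, 0.001]
wrist_force: [0.3, 1.1, 6.3]
width: 0.511
grip_force: 36.9
```

```bash
python3 -c "
from h import *
hung()
im,d=shot('side','s5')
a=cv2.imread('pics/s5.png')[110:230,210:370];cv2.imwrite('pics/m5.png',cv2.resize(a,(800,600),interpolation=cv2.INTER_CUBIC))
go((.4395,-.2912,.2,1.7),(.6160,-.0465,.20,-.4))"
```

```text
hung 285 [624.8 188.6] [44.2 59.4] 1.7 z 0.1439
hung 338 [617.9 104.7] [50.4 59.2] 1.7 z 0.1438
hung 340 [617.   28.7] [50.4 61.9] 1.7 z 0.1439
t 23.45 tcp [ 0.4387 -0.2923  0.0209] phi 1.71 tilt [ 0.0024 -0.0017 -1.    ] F [0.4 1.  6.4] w 0.507 g 36.9
(0.4395, -0.2912, 0.2, 1.7) -> [  0.08   0.13 -17.91] 0.0
(0.616, -0.0465, 0.2, -0.4) -> [ 24.01  18.5  -17.91] 2.1
```

View pics/m5.png

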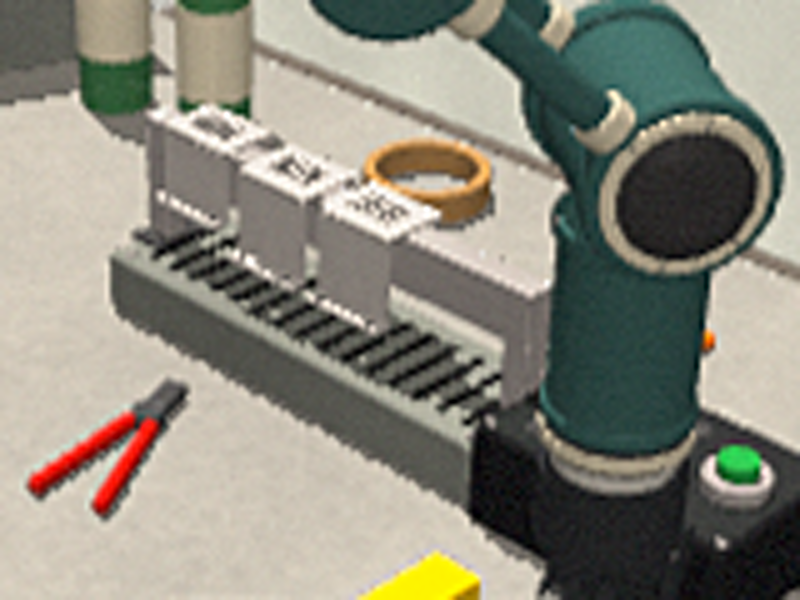

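Three covers hang side by side at (210,160), (285,210) and (365,260), level and square. The leftmost was nudged a few mm but is fine. Carrying the fourth.

Emit:
step_arm(motion=[[4,0,0,-4,0],[4,0,0,-8,0],[4,0,0,-12,0],[4,0,0,-16,0],[4,0,0,-17.9,0],[4,0,0,-17.9,0],[4,4,3.1,-17.9,0],[4,8,6.2,-17.9,1],[4,12,9.3,-17.9,2],[4,16,12.4,-17.9,2.1],[4,20,15.5,-17.9,2.1],[4,24,18.6,-17.9,2.1],[4,24,18.6,-17.9,2.1],[4,24,18.6,-17.9,2.1],[4,24,18.6,-17.9,2.1]])

```text
time: 24.95
tool_pos: [0.6148, -0.0466, 0.1964]
tcp_rot: [-2.228, -2.212, 0.004]
wrist_force: [0.9, 0.6, -0.2]
width: 0.513
grip_force: 36.3
```

```bash
python3 -c "
from h import *
go((.6162,-.0465,.1085,-.4))"
```

```text
t 24.95 tcp [ 0.6148 -0.0466  0.1964] phi -0.4 tilt [-3.4e-03 -3.0e-04 -1.0e+00] F [ 0.9  0.6 -0.2] w 0.513 g 36.3
(0.6162, -0.0465, 0.1085, -0.4) -> [0.02 0.17 8.79] 0.0
```

Emit:
step_arm(motion=[[4,0,0,2,0],[4,0,0,4,0],[4,0,0,6,0],[4,0,0,7.2,0],[4,0,0,8.1,0],[4,0,0,8.6,0],[4,0,0,8.7,0],[4,0,0,8.8,0],[4,0,0,8.8,0],[4,0,0,8.8,0]])

```text
time: 25.95
tool_pos: [0.6169, -0.046, 0.1111]
tcp_rot: [2.228, 2.213, 0.001]
wrist_force: [0.3, 0.6, -1.4]
width: 0.508
grip_force: 36.3
```

Emit:
step_arm(motion=[[4,0,0,0.1,0],[4,0,0,0.2,0],[4,0,0,0.3,0],[4,0,0,0.3,0]])

```text
time: 26.35
tool_pos: [0.6165, -0.046, 0.108]
tcp_rot: [2.229, 2.214, 0.0]
wrist_force: [-0.9, 0.3, 3.7]
width: 0.511
grip_force: 36.5
```

Emit:
step_arm(motion=[[5,0,0,0,0],[6,0,0,0,0],[7.5,0,0,0,0],[8.5,0,0,0,0],[8.5,0,0,0,0],[8.5,0,0,0,0],[8.5,0,0,-3,0],[8.5,0,0,-6,0],[8.5,0,0,-9,0],[8.5,0,0,-12,0],[8.5,0,0,-12,0],[0,4,-5,-12,-8],[0,8,-10,-12,-16],[0,12,-15,-12,-24],[0,16,-18,-12,-32],[0,20,-18,-12,-40],[0,20,-18,-12,-48],[0,20,-18,-12,-56],[0,20,-18,-12,-64],[0,20,-18,-12,-72]])

```text
time: 28.35
tool_pos: [0.4369, 0.1555, 0.2263]
tcp_rot: [-0.491, -3.102, 0.001]
wrist_force: [0.2, 0.7, -0.5]
width: 0.001
grip_force: 0.0
```

```bash
python3 -c "
from h import *
shot('side','s6'); shot('top','t6');hung(); go()
a=cv2.imread('pics/s6.png')[170:235,300:380];b=cv2.imread('pics/t6.png')[120:180,285:355]
f=lambda i,h:cv2.convertScaleAbs(cv2.resize(i,(560,h),interpolation=cv2.INTER_CUBIC),alpha=1.6,beta=10)
cv2.imwrite('pics/m6.png',np.vstack([f(a,300),f(b,300)]))"
```

```text
hung 290 [624.8 188.6] [44.2 59.4] 1.7 z 0.1437
hung 324 [617.9 104.7] [50.4 59.1] 1.7 z 0.144
hung 337 [617.   28.7] [50.4 61.9] 1.7 z 0.1439
hung 140 [617.2 -31.6] [41.  27.9] 1.6 z 0.1443
hung 135 [616.6 -64.1] [44.2 24.8] 1.5 z 0.1438
t 28.5 tcp [0.4372 0.1551 0.2265] phi 71.45 tilt [-1.1e-03 -3.0e-04 -1.0e+00] F [ 0.2 -0.   0.1] w -0.001 g 0.0
```

View pics/m6.png

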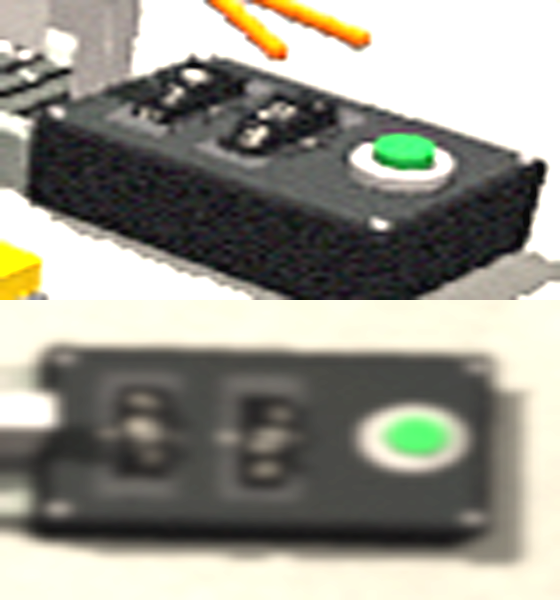

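The console's top crop shows three white numerals on each wheel, roughly centred on the marks: left wheel v≈398/432/460, right wheel v≈410/437/470. Both look near a set position. The fourth cover is also on the bar, with its blob split by dark print. Next I print wheel profiles and compute the approach with shut fingers.

```bash
cat >> h.py <<'E'
AX={"t":np.array([.6152,-.1457]),"u":np.array([.6149,-.1957])}
def prof(n=4):
    "brightness along stand x (mm) on each wheel, along its surface; averaged frames, top camera"
    ims=[cv2.cvtColor(shot("top")[0],cv2.COLOR_RGB2GRAY).astype(np.float32) for _ in range(n)]
    g=np.mean(ims,0); th=np.radians(np.arange(-54,55,6))
    for k,a in AX.items():
        pr=[]
        for t in th:
            P=np.array([[a[0]+.031*np.sin(t),a[1]+w,.062+.031*np.cos(t)] for w in(-.004,0,.004)])
            u,v=proj("top",P); pr.append(cv2.remap(g,u.astype(np.float32)[None],v.astype(np.float32)[None],cv2.INTER_LINEAR).mean())
        print(k," ".join(f"{int(np.degrees(t).round())}:{x:.0f}" for t,x in zip(th,pr)))
E
python3 -c "
from h import *
prof(); go((.586,-.1457,.2,89.6),(.586,-.1457,.115,89.6))"
```

```text
t -54:24 -48:22 -42:26 -36:33 -30:39 -24:41 -18:45 -12:59 -6:78 0:88 6:86 12:68 18:48 24:37 30:44 36:54 42:59 48:58 54:54
u -54:45 -48:56 -42:58 -36:45 -30:33 -24:43 -18:62 -12:71 -6:75 0:71 6:50 12:36 18:37 24:39 30:37 36:31 42:27 48:27 54:31
t 28.7 tcp [0.4376 0.155  0.227 ] phi 71.49 tilt [-4.e-04 -1.e-04 -1.e+00] F [-0.   0.1 -0.2] w -0.0 g 0.0
(0.586, -0.1457, 0.2, 89.6) -> [-23.62 -23.8    2.7 ] -18.1
(0.586, -0.1457, 0.115, 89.6) -> [-23.62 -23.8   11.2 ] -18.1
```

Emit:
step_arm(motion=[[0,-4,-4,0,-4],[0,-8,-8,0,-8],[0,-12,-12,0,-12],[0,-16,-16,0,-16],[0,-20,-20,0,-18.1],[0,-23.6,-23.8,0,-18.1],[0,-23.6,-23.8,4,-18.1],[0,-23.6,-23.8,8,-18.1],[0,-23.6,-23.8,11,-18.1],[0,-23.6,-23.8,11,-18.1],[0,-23.6,-23.8,11,-18.1],[0,-23.6,-23.8,11,-18.1],[0,-23.6,-23.8,11,-18.1]])

```text
time: 30.0
tool_pos: [0.5885, -0.1454, 0.1202]
tcp_rot: [0.008, 3.137, -0.002]
wrist_force: [-0.3, -0.1, -0.4]
width: -0.002
grip_force: 0.0
```

```bash
python3 -c "
from h import *
go((.586,-.1457,.0915,89.6))
shot('side','s7')
a=cv2.imread('pics/s7.png')[130:250,280:400];cv2.imwrite('pics/m7.png',cv2.resize(a,(600,600),interpolation=cv2.INTER_CUBIC))"
```

```text
t 30.0 tcp [ 0.5885 -0.1454  0.1202] phi 89.72 tilt [ 0.0047 -0.0014 -1.    ] F [-0.3 -0.1 -0.4] w -0.002 g 0.0
(0.586, -0.1457, 0.0915, 89.6) -> [ 0.26 -0.03  2.87] 0.1
```

View pics/m7.png

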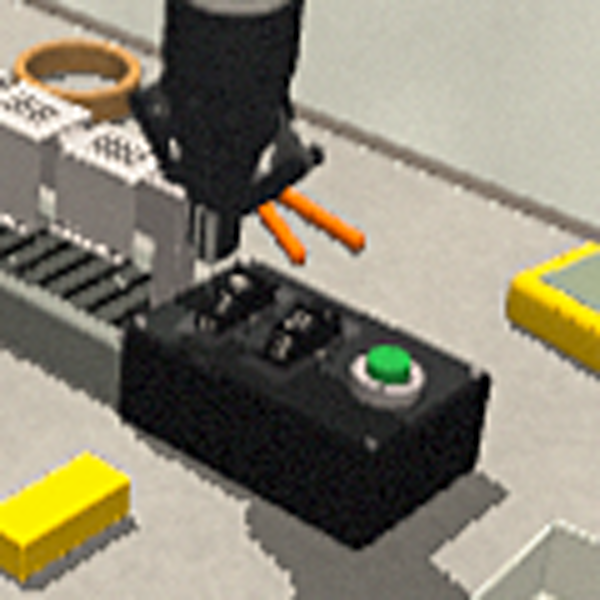

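In the side crop the digits are almost readable: tens around (205–240,283–322), units around (280–300,318–345). The covers hang clear. I'll average frames and unroll the rims to read them.

```bash
cat >> h.py <<'E'
def unroll(f,n=8):
    ims=[shot("side")[0].astype(np.float32) for _ in range(n)]; g=np.mean(ims,0)[...,::-1].copy()
    outs=[]
    for k,a in AX.items():
        th=np.radians(np.linspace(30,-90,480)); w=np.linspace(.012,-.012,200)
        T,W=np.meshgrid(th,w,indexing="ij")
        P=np.stack([a[0]+.0305*np.sin(T),a[1]+W,.062+.0305*np.cos(T)],-1)
        u,v=proj("side",P); o=cv2.remap(g,u.astype(np.float32),v.astype(np.float32),cv2.INTER_CUBIC)
        for t in(0,-36,-72): cv2.line(o,(0,int((30-t)*4)),(12,int((30-t)*4)),(0,255,255),2)
        outs+=[o,np.zeros((480,20,3),np.float32)]
    c=cv2.resize(g[175:212,312:352],(520,480),interpolation=cv2.INTER_CUBIC)
    o=np.hstack(outs+[c])[:, :]; o=cv2.resize(o,(800,480)); cv2.imwrite(f"pics/{f}.png",np.clip(o*1.5,0,255).astype(np.uint8))
E
python3 -c "
from h import *
unroll('r1')"
```

```text
(no output)
```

View pics/r1.png

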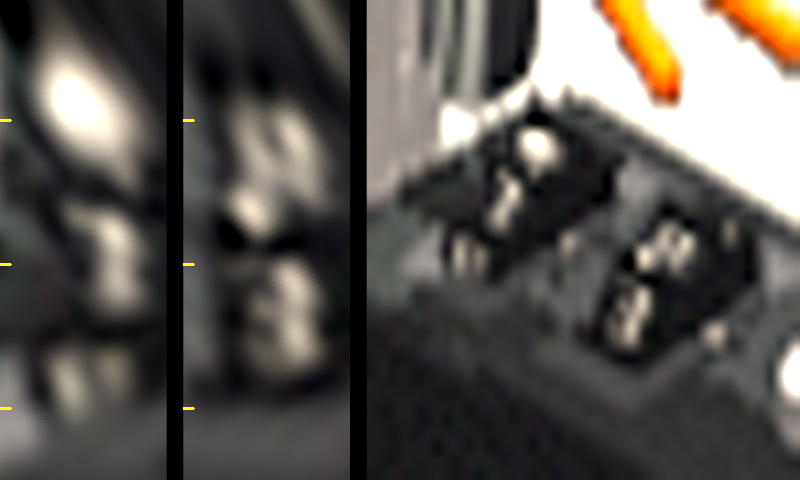

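The tens wheel reads 7 at −36°, so 6 is on top and it needs three steps toward the robot. The units wheel is off-detent, with what looks like a 2 about 12° short of the top and a 3 below it. I start on the tens wheel from its far side.

Emit:
step_arm(motion=[[0,-3,0,0,0],[0,-5.6,0,0,0],[0,-5.6,0,1.3,0],[0,-5.6,0,1.3,0],[0,-5.6,0,1.3,0],[0,-5.6,0,1.3,0],[0,-5.6,0,1.3,0],[0,-5.6,0,1.3,0]])

```text
time: 31.25
tool_pos: [0.6424, -0.1455, 0.1048]
tcp_rot: [0.008, 3.141, -0.0]
wrist_force: [-0.5, 0.2, -0.7]
width: -0.0
grip_force: 0.0
```

```bash
python3 -c "
from h import *
go((.645,-.1457,.0915,89.6),(.635,-.1457,.0930,89.6),(.6257,-.1457,.0935,89.6))"
```

```text
t 31.25 tcp [ 0.6424 -0.1455  0.1048] phi 89.7 tilt [ 6.e-04 -2.e-04 -1.e+00] F [-0.5  0.2 -0.7] w -0.0 g 0.0
(0.645, -0.1457, 0.0915, 89.6) -> [-0.26 -0.02  1.33] 0.1
(0.635, -0.1457, 0.093, 89.6) -> [ 0.74 -0.02  1.18] 0.1
(0.6257, -0.1457, 0.0935, 89.6) -> [ 1.67 -0.03  1.13] 0.1
```

Emit:
step_arm(motion=[[0,-0.3,0,0.6,0],[0,-0.3,0,1.3,0],[0,-0.3,0,1.3,0],[0,-0.3,0,1.3,0],[0,0,0,1.3,0],[0,0.2,0,1.25,0],[0,0.4,0,1.2,0],[0,0.6,0,1.2,0],[0,0.8,0,1.15,0],[0,0.9,0,1.15,0],[0,0.9,0,1.15,0]])

```text
time: 32.35
tool_pos: [0.6352, -0.1456, 0.094]
tcp_rot: [0.008, 3.138, -0.001]
wrist_force: [4.2, 0.6, 1.7]
width: 0.004
grip_force: 2.3
```

```bash
python3 -c "
from h import *
go((.6257,-.1457,.0935,89.6))"
```

```text
t 32.35 tcp [ 0.6352 -0.1456  0.094 ] phi 89.7 tilt [ 4.e-03 -6.e-04 -1.e+00] F [4.2 0.6 1.7] w 0.004 g 2.3
(0.6257, -0.1457, 0.0935, 89.6) -> [ 0.95 -0.02  0.05] 0.1
```

Emit:
step_arm(motion=[[0,0.2,0,0,0],[0,0.4,0,0,0],[0,0.6,0,0,0],[0,0.8,0,0,0],[0,0.9,0,0,0],[0,1.0,0,0,0],[0,1.0,0,0,0],[0,1.0,0,0,0]])

```text
time: 33.15
tool_pos: [0.6253, -0.1456, 0.0955]
tcp_rot: [0.008, 3.138, -0.001]
wrist_force: [2.0, 1.3, 7.9]
width: 0.0
grip_force: 3.7
```

Emit:
step_arm(motion=[[0,1.0,0,-1,0],[0,0.5,0,-2,0],[0,-0.5,0,-2,0],[0,-1.2,0,-2,0],[0,-1.2,0,-2,0],[0,-1.2,0,-2,0],[0,-1.2,0,-2,0]])

```text
time: 33.85
tool_pos: [0.635, -0.1452, 0.1119]
tcp_rot: [-0.008, -3.14, -0.001]
wrist_force: [-0.2, -0.3, 0.3]
width: 0.001
grip_force: 0.0
```

```bash
python3 -c "
from h import *
unroll('r2'); go((.645,-.1457,.1035,89.6))"
```

```text
t 34.25 tcp [ 0.6355 -0.1454  0.1128] phi 89.71 tilt [ 0. -0. -1.] F [ 0.9 -0.4 -0.6] w -0.002 g 0.0
(0.645, -0.1457, 0.1035, 89.6) -> [-0.95 -0.03  0.93] 0.1
```

View pics/r2.png

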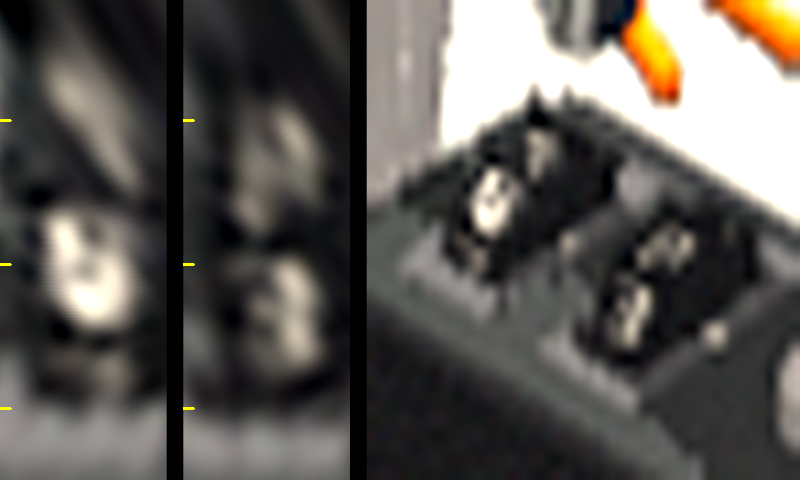

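The 6 has moved to −36° (crop ≈(490,200)), so the tens wheel is at 5. Two more identical pushes.

Emit:
step_arm(motion=[[0,-1.0,0,1.0,0],[0,-1.0,0,2.1,0],[0,-1.0,0,2.1,0],[0,-0.6,0,2.1,0],[0,-0.3,0,2.05,0],[0,0,0,2.0,0],[0,0.2,0,1.95,0],[0,0.4,0,1.9,0],[0,0.6,0,1.9,0],[0,0.8,0,1.85,0],[0,1.0,0,1.85,0],[0,1.1,0,1.85,0],[0,1.1,0,1.85,0],[0,1.1,0,1.85,0],[0,1.1,0,0.8,0],[0,0.8,0,0,0],[0,0,0,0,0],[0,0,0,0,0],[0,0,0,0,0],[0,0,0,0,0]])

```text
time: 36.25
tool_pos: [0.6349, -0.1452, 0.112]
tcp_rot: [-0.008, -3.14, -0.001]
wrist_force: [0.6, 0.4, 0.1]
width: -0.001
grip_force: 0.0
```

```bash
python3 -c "
from h import *
unroll('r3'); prof(); go((.6355,-.1454,.1128,89.7))"
```

```text
t -54:138 -48:156 -42:147 -36:115 -30:83 -24:70 -18:68 -12:66 -6:64 0:63 6:61 12:58 18:50 24:39 30:35 36:36 42:36 48:34 54:30
u -54:59 -48:61 -42:62 -36:63 -30:64 -24:64 -18:64 -12:61 -6:55 0:46 6:30 12:21 18:22 24:23 30:21 36:19 42:17 48:17 54:19
t 36.85 tcp [ 0.6355 -0.1454  0.1128] phi 89.71 tilt [ 1.e-04 -0.e+00 -1.e+00] F [ 0.1  0.8 -0.8] w -0.001 g 0.0
(0.6355, -0.1454, 0.1128, 89.7) -> [ 0. -0.  0.] 0.0
```

```bash
python3 -c "
import cv2,numpy as np
for f in('r1','r2','r3'):
    g=cv2.cvtColor(cv2.imread(f'pics/{f}.png'),cv2.COLOR_BGR2GRAY)
    print(f,'T',[int(g[v:v+20,30:140].mean()) for v in range(40,420,20)],'U',[int(g[v:v+20,230:330].mean()) for v in range(40,420,20)])"
```

```text
r1 T [77, 136, 186, 201, 177, 121, 72, 39, 63, 100, 92, 82, 82, 51, 22, 53, 92, 92, 84] U [32, 19, 27, 76, 124, 138, 138, 134, 118, 54, 23, 81, 97, 95, 89, 90, 48, 23, 53]
r2 T [47, 77, 105, 106, 87, 76, 65, 38, 71, 131, 153, 163, 179, 140, 51, 46, 68, 56, 95] U [23, 18, 25, 54, 83, 96, 97, 82, 65, 32, 30, 85, 97, 96, 90, 92, 51, 21, 50]
r3 T [25, 49, 79, 94, 90, 84, 72, 44, 71, 121, 146, 158, 159, 117, 49, 50, 78, 63, 96] U [24, 18, 24, 54, 84, 96, 97, 83, 65, 33, 30, 85, 97, 96, 89, 92, 51, 23, 49]
```

```bash
python3 -c "
import cv2,numpy as np
G=[cv2.cvtColor(cv2.imread(f'pics/{f}.png'),cv2.COLOR_BGR2GRAY)[50:410,30:150] for f in('r1','r2','r3')]
G=[cv2.resize(g,(24,40),interpolation=cv2.INTER_AREA) for g in G]
for r in range(40): print('   '.join(''.join(' .:-=+*#%@'[min(9,int(x)//22)] for x in g[r]) for g in G))"
```

```text
:-=+**#***+=--:::.......   ..::-----=---::..          ....::............      
-=+*#%@@%%#*+=---::.....   .:--=========-::...        ..:::::::::.........    
-+*#@@@@@@@%#*+==--:....   ::-=++++++++==--::..       ..::------:::::::.....  
=+#%@@@@@@@@@%#*+==-::..   ::-=+**#***+++==-::...     .::--=====------::::....
=*#@@@@@@@@@@@@%#*+=-::.   ::-=+*#####**+++=--::...   .::--==+++=====---:::...
=+#@@@@@@@@@@@@@%#*+=-::   :::-=+*#####***++=--::..   .:::-==+++++++====--::..
-=*%@@@@@@@@@@@@@%#*+=-:   ::::-=+**####***++=--::.   :::::-==++***++++==--:::
:-+*%@@@@@@@@@@@@@%#*+=-   ::::::-=++******++==--::   ::::::--=++*****++==--::
.:-=*%@@@@@@@@@@@@%#*+=-   :::..::--=++*****+==--::   ::::::::-=++*****+==--::
...-=+#%@@@@@@@@@@%#*+=-   :::.....:--=+****+==---:   ::::...::-=+**##**+=---:
....:-=+*#%%@@@@@%#*+==-   ::::.....::-=+****+=--::   :::::....:-=+*###*+=--::
::...:--=+**###%##**+=-:   :::::......:-=+***+=--::   ::::::....:-=+*###*+=-::
::::...::--==++****+=-::   ::::::......:-=+***+=-::   :-:::::....::=+*##*+=-::
::::.....::::--==+++=-:.   :::::........::-=+*+=-::   ::::::.......:-=+**
[... 1359 characters left out ...]
.                ...     ..::-:::::::..     ....   ...::::::::::... 
.......:::..............   ...... ....... ........    .................:::... 
...:::-----:::----::...    ....:::::::::::::-::..     ....::::::-:::::--::..  
..::-=+++=----=====-:..    ...::::-------====--:..    ...::::---====++==-::.  
..:-=+***+=--==+++=-:..    :...::::::---=++++=-::..   :....:::--=++***++=-:.. 
...:=+###*+====+++=-::.    :........:::-===+==-::.    :..  ...:-==++++++=-:.. 
...:-+*###*+=======-::..   :..  .....::--====--:..    :..   ...:--==+++==-:.. 
:...:=+*#**+==--=---::..   -:::......::--====-::...   -::......::-======-::...
-::::-=+**++==------::::   ==-----::::-======--::--   ==----::::--=+++==------
```

```bash
cat > cmp.py <<'E'
from h import *
import sys
def avg(n=8): return np.mean([shot("side")[0].astype(np.float32) for _ in range(n)],0)[...,::-1]
g=avg(); np.save("now.npy",g)
L=[cv2.resize(cv2.imread(f"pics/{f}.png")[:,(366):],(266,300)) for f in sys.argv[2:]]
c=np.clip(cv2.resize(g[175:212,312:352],(266,300),interpolation=cv2.INTER_CUBIC)*1.5,0,255).astype(np.uint8)
U=[cv2.resize(cv2.imread(f"pics/{f}.png")[:,:350],(266,300)) for f in sys.argv[2:]]
t=np.hstack(L[:3]); b=np.hstack(U[:3]); cv2.imwrite(f"pics/{sys.argv[1]}.png",np.vstack([t,b]))
E
python3 cmp.py c1 r1 r2 r3
```

```text
(no output)
```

View pics/c1.png

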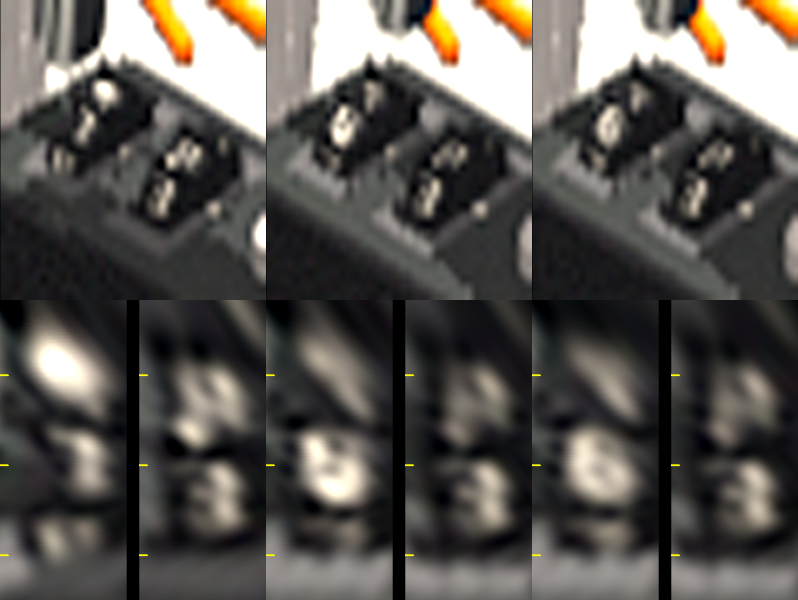

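The r3 panel clearly shows a 6 at −36°, so the tens wheel still reads 5 and the second push slipped over. The units wheel shows 2 near the top and 3 below. I redo the push in stages with force readings.

Emit:
step_arm(motion=[[0,-1.0,0,1.0,0],[0,-1.0,0,2.2,0],[0,-1.0,0,2.2,0],[0,-0.6,0,2.2,0],[0,-0.4,0,2.15,0],[0,-0.2,0,2.1,0],[0,0,0,2.05,0],[0,0.1,0,2.05,0],[0,0.2,0,2.0,0],[0,0.2,0,2.0,0],[0,0.2,0,2.0,0]])

```text
time: 38.35
tool_pos: [0.6352, -0.1457, 0.0942]
tcp_rot: [0.008, 3.138, -0.001]
wrist_force: [4.6, -0.5, 1.7]
width: 0.001
grip_force: 2.3
```

Emit:
step_arm(motion=[[0,0.1,0,0,0],[0,0.2,0,0,0],[0,0.3,0,0,0],[0,0.4,0,0,0],[0,0.4,0,0,0]])

```text
time: 38.85
tool_pos: [0.6323, -0.1457, 0.0951]
tcp_rot: [0.008, 3.135, -0.002]
wrist_force: [5.1, 0.1, 4.3]
width: 0.0
grip_force: 3.4
```

Emit:
step_arm(motion=[[0,0.1,0,0,0],[0,0.2,0,0,0],[0,0.3,0,0,0],[0,0.4,0,0,0],[0,0.4,0,0,0]])

```text
time: 39.35
tool_pos: [0.6286, -0.1457, 0.0958]
tcp_rot: [0.008, 3.135, -0.002]
wrist_force: [4.6, 0.1, 7.0]
width: 0.001
grip_force: 4.0
```

Emit:
step_arm(motion=[[0,0,0,0.15,0],[0,0,0,0.3,0],[0,0.1,0,0.3,0],[0,0.2,0,0.3,0],[0,0.3,0,0.3,0],[0,0.3,0,0.3,0]])

```text
time: 39.95
tool_pos: [0.627, -0.1459, 0.0952]
tcp_rot: [0.008, 3.132, -0.003]
wrist_force: [2.3, 1.5, 15.7]
width: -0.001
grip_force: 6.4
```

Emit:
step_arm(motion=[[0,0.1,0,0,0],[0,0.2,0,0,0],[0,0.3,0,0,0],[0,0.4,0,0,0],[0,0.4,0,0,0]])

```text
time: 40.45
tool_pos: [0.6206, -0.146, 0.0941]
tcp_rot: [0.008, 3.137, -0.003]
wrist_force: [-1.0, 1.1, 15.6]
width: -0.001
grip_force: 7.6
```

Emit:
step_arm(motion=[[0,0,0,-1,0],[0,-0.5,0,-2,0],[0,-1.5,0,-2,0],[0,-1.5,0,-2,0],[0,-1.5,0,-2,0],[0,-1.5,0,-2,0]])

```text
time: 41.05
tool_pos: [0.6328, -0.1452, 0.1086]
tcp_rot: [-0.008, -3.139, -0.001]
wrist_force: [-0.1, -0.3, 0.1]
width: 0.0
grip_force: 0.0
```

```bash
cat > asc.py <<'E'
import sys
from h import *
unroll(sys.argv[1]); go((.645,-.1457,.1035,89.6))
off=180 if sys.argv[3:]==['u'] else 0
G=[cv2.cvtColor(cv2.imread(f'pics/{f}.png'),cv2.COLOR_BGR2GRAY)[50:410,30+off:150+off] for f in(sys.argv[2],sys.argv[1])]
G=[cv2.resize(g,(24,40),interpolation=cv2.INTER_AREA) for g in G]
for r in range(0,40): print('   '.join(''.join(' .:-=+*#%@'[min(9,int(x)//22)] for x in g[r]) for g in G))
E
python3 asc.py r4 r3
```

```text
t 41.45 tcp [ 0.6334 -0.1454  0.1098] phi 89.71 tilt [-1.e-04  0.e+00 -1.e+00] F [ 0.3 -0.8 -0.4] w -0.002 g 0.0
(0.645, -0.1457, 0.1035, 89.6) -> [-1.16 -0.03  0.63] 0.1
....::............         ..::::..................
..:::::::::.........       ::-----:::::::::::......
..::------:::::::.....     ::-=+++=----------:.....
.::--=====------::::....   ::-=+***++========-::...
.::--==+++=====---:::...   ::-=+*###**+++**++=--:..
.:::-==+++++++====--::..   :::-=*##%###**###*++=-:.
:::::-==++***++++==--:::   ::::-=+*##########**+=-:
::::::--=++*****++==--::   :::::-=+**#########*+=-:
::::::::-=++*****+==--::   :::::::-=++***#####**+=-
::::...::-=+**##**+=---:   ::::::::--==+++*****++=-
:::::....:-=+*###*+=--::   ::::::::::---===++++==--
::::::....:-=+*###*+=-::   :::::::...::::---------:
:-:::::....::=+*##*+=-::   :::::........::::::::::.
::::::.......:-=+**++-:.   .......   ........::....
::............::-=++=-::   . ....   .............  
.    ...::::....::----::        ..::-----::......  
    ..::----::......::..       .:-=+****+=--:....  
....:-=++++==-:::... .       .:-+*#%@@@@#*+=-
[... 450 characters left out ...]
....::-=++***#%@@@%#*+-:
::--=*#%@@@@@%%%%%#*+=-:   .....::-=+***##%%%#*+=-:
.:::-=+*#%%%%%%###*+=-::   ......::-==++*****++=-:.
....::-==+**##****+=-:..   ....  ..::--==++==--::..
.......::--========-:..    ...     ..:::----::..   
....   ...::::::::::...    .      ..::::::::..     
.................:::...    .  ..::--------::...  ..
....::::::-:::::--::..     ..:-=+***++===--:::.....
...::::---====++==-::.     ..-=*%@@%*+==----::...  
:....:::--=++***++=-:..    ..:=#@@@%#+=-----::...  
:..  ...:-==++++++=-:..      .-+#@@%#*+=----:...   
:..   ...:--==+++==-:..    .  :=*#%%#*++==--::.    
-::......::-======-::...   :..:-+*##***+++==-:.....
==----::::--=+++==------   -::-=++********++=--::--
```

The front now shows 5 and 6 below it, so the tens wheel is at 4. One more push with the lower tip.

Emit:
step_arm(motion=[[0,-1.2,0,0.8,0],[0,-1.2,0,1.85,0],[0,-1.2,0,1.85,0],[0,-0.9,0,1.85,0],[0,-0.6,0,1.85,0],[0,-0.3,0,1.85,0],[0,-0.1,0,1.85,0],[0,0.1,0,1.85,0],[0,0.3,0,1.85,0],[0,0.5,0,1.85,0],[0,0.7,0,1.85,0],[0,0.9,0,1.85,0],[0,1.1,0,1.85,0],[0,1.2,0,1.85,0],[0,1.2,0,1.85,0]])

```text
time: 42.95
tool_pos: [0.623, -0.1456, 0.0937]
tcp_rot: [0.008, 3.138, -0.001]
wrist_force: [1.8, 1.7, 7.7]
width: -0.003
grip_force: 4.1
```

Emit:
step_arm(motion=[[0,0,0,-1,0],[0,-0.5,0,-2,0],[0,-1.2,0,-2,0],[0,-1.2,0,-2,0],[0,-1.2,0,-2,0],[0,-1.2,0,-2,0]])

```text
time: 43.55
tool_pos: [0.6328, -0.1452, 0.1103]
tcp_rot: [-0.008, -3.14, -0.001]
wrist_force: [0.4, -0.2, -0.9]
width: 0.002
grip_force: 0.0
```

```bash
python3 asc.py r5 r4
```

```text
t 43.95 tcp [ 0.6334 -0.1454  0.1112] phi 89.71 tilt [-1.e-04 -0.e+00 -1.e+00] F [0.1 0.4 0.1] w 0.002 g 0.0
(0.645, -0.1457, 0.1035, 89.6) -> [-1.16 -0.03  0.77] 0.1
..::::..................   .....:---==---::..      
::-----:::::::::::......   .....:--======--::..    
::-=+++=----------:.....   .....:--=++++++==-:..   
::-=+***++========-::...   :::::::-=+******+=-::.. 
::-=+*###**+++**++=--:..   :::::::-=+**####*+==-:..
:::-=*##%###**###*++=-:.   :::-::::-=+*#%%%##*+=-:.
::::-=+*##########**+=-:   :::---::--=+*#%%%##*+--:
:::::-=+**#########*+=-:   .::::-::::-=+*#%%%#*+=-:
:::::::-=++***#####**+=-   ..:::::::::-=+*####*+=--
::::::::--==+++*****++=-   ...:::::::::--=+****+==-
::::::::::---===++++==--   :::::::::::::--==+++==--
:::::::...::::---------:   :::::::::::::::--===---:
:::::........::::::::::.   :::::::::::::::::----::.
.......   ........::....   :::::::::::..:::::::::..
. ....   .............     .....:..........:::::...
     ..::-----::......         ......     ...::....
    .:-=+****+=--:....          ....      ...::....
  .:-+*#%@@@@#*+=-:....      ..:---:..  ..:--:::.
[... 446 characters left out ...]
.....:::::-==+*####*+=-:
.....::-=+***##%%%#*+=-:   ...........:--=++*++=-:.
......::-==++*****++=-:.   .......    .::-===--::..
....  ..::--==++==--::..   ........   ..::::::::...
...     ..:::----::..      ........................
.      ..::::::::..        ..   ...................
.  ..::--------::...  ..   ......:::::.............
..:-=+***++===--:::.....   ...::------::::::::.....
..-=*%@@%*+==----::...     ..::-=+++==-----:::.... 
..:=#@@@%#+=-----::...     ..:-=+***+==----:::...  
  .-+#@@%#*+=----:...      ...:-+*##*+==--:::...   
.  :=*#%%#*++==--::.       .  .-+*###*+=--:::...   
:..:-+*##***+++==-:.....   :..:-+*###**+=---::.....
-::-=++********++=--::--   -::-=+*####**++==--:::--
```

A clear 4 in front with 5 below puts the tens wheel at 3. Now the units wheel, pushed from the robot side.

Emit:
step_arm(motion=[[0,1.5,-1.7,0,0],[0,3.0,-3.4,0,0],[0,4.5,-5.0,0,0],[0,5.4,-5.0,0,0],[0,5.4,-5.0,0,0],[0,5.4,-5.0,1.0,0],[0,5.4,-5.0,2.0,0],[0,5.4,-5.0,2.0,0],[0,5.1,-5.0,2.0,0],[0,4.8,-5.0,2.0,0],[0,4.5,-5.0,2.0,0],[0,4.2,-5.0,2.0,0],[0,3.9,-5.0,2.0,0],[0,3.7,-5.0,2.0,0],[0,3.5,-5.0,2.0,0],[0,3.3,-5.0,2.0,0],[0,3.3,-5.0,2.0,0]])

```text
time: 45.65
tool_pos: [0.6014, -0.1954, 0.0959]
tcp_rot: [0.008, 3.139, -0.001]
wrist_force: [-5.3, 3.5, 16.9]
width: -0.001
grip_force: 9.1
```

Emit:
step_arm(motion=[[0,-0.2,0,0,0],[0,-0.4,0,0,0],[0,-0.6,0,0,0],[0,-0.8,0,0,0],[0,-0.9,0,0,0],[0,-0.9,0,0,0]])

```text
time: 46.25
tool_pos: [0.6127, -0.1958, 0.0947]
tcp_rot: [0.008, 3.135, -0.003]
wrist_force: [1.3, 0.6, 8.8]
width: -0.001
grip_force: 3.8
```

Emit:
step_arm(motion=[[0,0,0,-1,0],[0,0.8,0,-1.8,0],[0,2,0,-1.8,0],[0,3.1,0,-1.8,0],[0,3.1,0,-1.8,0],[0,3.1,0,-1.8,0],[0,3.1,0,-1.8,0]])

```text
time: 46.95
tool_pos: [0.5781, -0.1951, 0.109]
tcp_rot: [-0.008, -3.141, -0.0]
wrist_force: [0.4, 0.5, 0.2]
width: 0.001
grip_force: 0.0
```

```bash
python3 asc.py r6 r5 u
```

```text
t 47.35 tcp [ 0.5784 -0.1951  0.1092] phi 89.71 tilt [ 0.  0. -1.] F [ 0.5 -0.2  0.5] w 0.001 g 0.0
(0.645, -0.1457, 0.1035, 89.6) -> [-6.63  4.97  0.57] 0.1
  ......      ...     ..     .:-==++**##*+=:....   
    ...        ...     .      .:=+++*#%@@%*=-:.... 
                ...        .  .:-++**#@@@@@#+-:....
      .         ....       :...:-++**#%@@@@@%+-:...
     ....   .........      ::.::=+*###%@@@@@@%*=::.
.. ..........:::.......    ::::-=*#%%%%@@@@@@@%*=::
......::::::-----:......   :::::=+#@@@@@@@@@@@@#+=:
.....::------=+++=-:....   ::..:-=*%@@@@@@@@@@@@#+-
.....:-------=+***=-:...   ::....:=*%@@@@@@@@@@@%*=
.....:-------=+*##*+-:..   :::....:=+#%@@@@@@@@@%#+
:....:-====---=+*#*+=-:.   :::::...:-=+*#%@@@@@@%#+
:...:--==+===-=++***+-::   :::::::..:--==+*#%@@@%*+
....:-==++++====++++=-::   :::::::::::::::-=+*##*+=
.  ..:==+++++===++++=-:.   ::::::::::::::...:--===-
.   .:-=+++==========-:.   ..:::::::::::...  ..:::.
.  ..-=======----===--:.   ................   .... 
....:-=+++==--::::---::.   .                  .....
....:=++++==-::....:::..   .                  .....
   .:-
[... 437 characters left out ...]
::..   ..::-=*%@@@@@%+-:
..   ..:---===*#%%%#+=:.   :::..   ...::-+%@@@@%*=:
..    .:-=++++*####*+-:.   :::..........:-+*%@%#+=:
..    .:--==++*####+=-:.   :::...........:-=+++==-:
..    ..::--=+*#%%#*=-..   ::....      ...::::::.. 
:..  ..:::::-=*#%%%*+-:.   ...       ..........    
::.....:-----=+#%%%#+=:.   ..    ..::--::::...     
-:.....:---===+**##*+=-:   ..  ..:=+++++=--::......
-:.....::----===+++==-:.   ....:-=+####*++==-::.. .
::..  ...::--------::...   ...:-=+*###**+++==-:.   
::..    ....:::.....       ...:-=+***++==++==-:..  
...       .....            :::-==++++==--====--::..
....     ....      .....   =--==+++==-----=====--::
...................:::::   +++++++==----==+++++==--
```

The units wheel now shows 4 in front, so it is at 3. Two more pushes, one at a time.

Emit:
step_arm(motion=[[0,-0.5,0,0.8,0],[0,-0.5,0,1.8,0],[0,-0.5,0,1.8,0],[0,-0.8,0,1.8,0],[0,-1.1,0,1.8,0],[0,-1.4,0,1.8,0],[0,-1.6,0,1.8,0],[0,-1.8,0,1.8,0],[0,-2.0,0,1.8,0],[0,-2.2,0,1.8,0],[0,-2.4,0,1.8,0],[0,-2.6,0,1.8,0],[0,-2.8,0,1.8,0],[0,-3.0,0,1.8,0],[0,-3.1,0,1.8,0],[0,-3.1,0,1.8,0]])

```text
time: 48.95
tool_pos: [0.6115, -0.1955, 0.0951]
tcp_rot: [0.009, 3.137, -0.001]
wrist_force: [-3.5, 2.6, 14.7]
width: -0.001
grip_force: 7.0
```

Emit:
step_arm(motion=[[0,0,0,-1,0],[0,0.8,0,-1.8,0],[0,2,0,-1.8,0],[0,3.0,0,-1.8,0],[0,3.0,0,-1.8,0],[0,3.0,0,-1.8,0],[0,3.0,0,-1.8,0]])

```text
time: 49.65
tool_pos: [0.5792, -0.1951, 0.109]
tcp_rot: [-0.008, -3.141, -0.0]
wrist_force: [0.3, 0.8, -1.2]
width: 0.001
grip_force: 0.0
```

```bash
python3 asc.py r7 r6 u
```

```text
t 50.05 tcp [ 0.5794 -0.1951  0.1092] phi 89.71 tilt [-0.  0. -1.] F [ 0.5  1.2 -0.1] w -0.001 g 0.0
(0.645, -0.1457, 0.1035, 89.6) -> [-6.53  4.97  0.57] 0.1
  .:-==++**##*+=:....      ++*+=-:::-++*+=-:.......
   .:=+++*#%@@%*=-:....    +*###+=-:-+*##*+=:......
.  .:-++**#@@@@@#+-:....   =*%@@%#+--=*%%%#*=::....
:...:-++**#%@@@@@%+-:...   -+#@@@@%*==*#@@@%*=-:...
::.::=+*###%@@@@@@%*=::.   :-+%@@@@@#**#@@@@%*=-:..
::::-=*#%%%%@@@@@@@%*=::   ..-+%@@@@@@##%@@@@#*=-:.
:::::=+#@@@@@@@@@@@@#+=:   . .:+%@@@@@@@@@@@@@#+=-:
::..:-=*%@@@@@@@@@@@@#+-   .   .=#@@@@@@@@@@@@%*+=-
::....:=*%@@@@@@@@@@@%*=   ..   .-*@@@@@@@@@@@@#*=-
:::....:=+#%@@@@@@@@@%#+   ::..   -+%@@@@@@@@@@%#+=
:::::...:-=+*#%@@@@@@%#+   ::::.  .:=*%@@@@@@@@@#+=
:::::::..:--==+*#%@@@%*+   ::::::...:-=+**#%@@@@#+=
:::::::::::::::-=+*##*+=   :::::::...::----=+*##*+=
::::::::::::::...:--===-   ::::::::....::....:-===-
..:::::::::::...  ..:::.   ...:::.........    .:::.
................   ....    ........  ......   ...  
.                  .....   .    ......:::::.....   
.                  .....   .    .::--=====-:....   
:.  .
[... 438 characters left out ...]
::....:-====*#@@@@@@%*=:
:::..   ...::-+%@@@@%*=:   ::...:--=+++*#%@@@@@%*=:
:::..........:-+*%@%#+=:   ::....:-=+++**#%@@@%#+=:
:::...........:-=+++==-:   ::.....:--=++++****+=-::
::....      ...::::::..    :...   ..::--=====--:.. 
...       ..........       ...      ..:::::::..    
..    ..::--::::...        ..     .::--:::...      
..  ..:=+++++=--::......   .....::-=+++==---::.....
....:-=+####*++==-::.. .   :..::-=+*##****++=-:....
...:-=+*###**+++==-:.      ...:-=+*******###*=-:.  
...:-=+***++==++==-:..     :.::-=+**++=++***+=-:...
:::-==++++==--====--::..   :::-==+++==--==+++==-:..
=--==+++==-----=====--::   ---==++++=----==+++==-::
+++++++==----==+++++==--   ++++++++==----=+***+==--
```

The front shows 5 and the top shows 4. One more push.

Emit:
step_arm(motion=[[0,-0.4,0,0.8,0],[0,-0.4,0,1.8,0],[0,-0.4,0,1.8,0],[0,-0.7,0,1.8,0],[0,-1.0,0,1.8,0],[0,-1.3,0,1.8,0],[0,-1.5,0,1.8,0],[0,-1.7,0,1.8,0],[0,-1.9,0,1.8,0],[0,-2.1,0,1.8,0],[0,-2.3,0,1.8,0],[0,-2.5,0,1.8,0],[0,-2.7,0,1.8,0],[0,-2.9,0,1.8,0],[0,-3.0,0,1.8,0],[0,-3.0,0,1.8,0]])

```text
time: 51.65
tool_pos: [0.612, -0.1955, 0.0953]
tcp_rot: [0.008, 3.136, -0.001]
wrist_force: [-3.3, 2.7, 14.4]
width: -0.0
grip_force: 7.0
```

Emit:
step_arm(motion=[[0,0,0,-1,0],[0,0.8,0,-1.8,0],[0,2,0,-2.5,0],[0,3.0,0,-4,0],[0,4.0,0,-4,0],[0,4.0,0,-4,0],[0,4.0,0,-4,0]])

```text
time: 52.35
tool_pos: [0.5685, -0.195, 0.1306]
tcp_rot: [-0.009, -3.141, -0.0]
wrist_force: [0.3, -0.8, 0.7]
width: 0.001
grip_force: 0.0
```

```bash
python3 asc.py r8 r7 u | head -2; python3 -c "
from h import *
hung();bx=(.6149-.0007,-.2557)
go((bx[0],bx[1],.13,89.6),(bx[0],bx[1],.096,89.6))
a=cv2.imread('pics/r8.png'); shot('side','s8'); b=cv2.resize(cv2.imread('pics/s8.png')[110:240,200:390],(800,547))[:, :]
cv2.imwrite('pics/m8.png',np.vstack([cv2.resize(a,(500,300)),cv2.resize(b,(500,300))]))"
```

```text
t 52.75 tcp [ 0.5694 -0.195   0.131 ] phi 89.72 tilt [-3.e-04  1.e-04 -1.e+00] F [ 0.2 -0.7 -0.4] w -0.001 g 0.0
(0.645, -0.1457, 0.1035, 89.6) -> [-7.54  4.96  2.75] 0.1
hung 293 [624.8 188.6] [44.2 59.4] 1.7 z 0.144
hung 275 [617.8 109.3] [50.7 49.6] 2.1 z 0.1441
hung 198 [618.4  35. ] [47.3 37.2] 1.8 z 0.1437
hung 65 [624.    4.2] [37.8 12.4] 1.7 z 0.1432
hung 290 [616.2 -47.2] [44.1 58.9] 1.6 z 0.1436
t 52.8 tcp [ 0.5694 -0.195   0.131 ] phi 89.72 tilt [-3.e-04  1.e-04 -1.e+00] F [ 0.4 -0.9  0.1] w 0.001 g 0.0
(0.6142, -0.2557, 0.13, 89.6) -> [-4.51 -6.05  0.1 ] 0.1
(0.6142, -0.2557, 0.096, 89.6) -> [-4.51 -6.05  3.5 ] 0.1
```

View pics/m8.png

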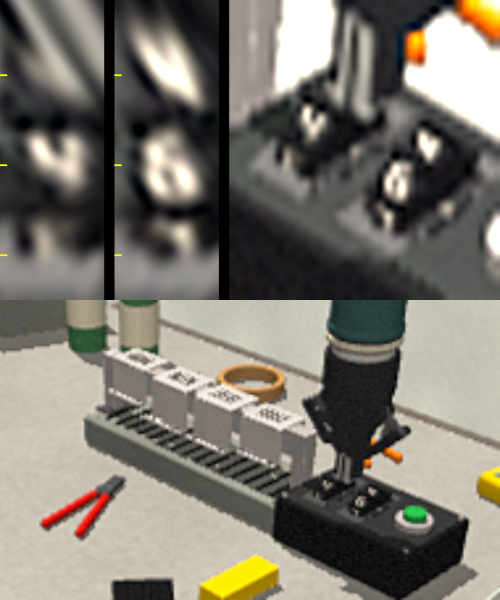

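The picture shows 4 in front on the tens wheel (3 on top) and 6 in front on the units wheel (5 on top), so the timer reads 35. All four covers hang level and apart. Now the button.

Emit:
step_arm(motion=[[0,-1.5,-2,0,0],[0,-3,-4,0,0],[0,-4.5,-6.1,0,0],[0,-4.5,-6.1,0,0],[0,-4.5,-6.1,1.5,0],[0,-4.5,-6.1,2.8,0],[0,-4.5,-6.1,3.6,0],[0,-4.5,-6.1,4.0,0],[0,-4.5,-6.1,4.4,0],[0,-4.5,-6.1,4.6,0],[0,-4.5,-6.1,4.6,0],[0,-4.5,-6.1,4.6,0]])

```text
time: 54.05
tool_pos: [0.6139, -0.2559, 0.0863]
tcp_rot: [0.008, 3.142, 0.0]
wrist_force: [-3.0, 1.9, 3.7]
width: 0.001
grip_force: 2.3
```

Emit:
step_arm(motion=[[0,0,0,0.2,0],[0,0,0,0.4,0],[0,0,0,0.4,0],[0,0,0,0.4,0],[0,0,0,0.4,0]])

```text
time: 54.55
tool_pos: [0.6141, -0.256, 0.0858]
tcp_rot: [0.008, 3.141, 0.0]
wrist_force: [-10.3, 5.4, 21.5]
width: -0.0
grip_force: 10.7
```

Bottomed: z stopped at 0.0858 and the force rose to 21 N. Releasing and retreating.

Emit:
step_arm(motion=[[0,0,0,-0.5,0],[0,0,0,-2,0],[0,0,0,-5,0],[0,0,0,-9,0],[0,0,0,-13,0],[0,4,0,-13,0],[0,8,0,-13,0],[0,12,0,-13,0],[0,12,0,-13,0],[0,12,0,-13,0],[0,12,0,-13,0]])

```text
time: 55.65
tool_pos: [0.4953, -0.2561, 0.2122]
tcp_rot: [0.008, 3.139, -0.002]
wrist_force: [-0.2, -0.4, 0.3]
width: -0.004
grip_force: 0.0
```

```bash
python3 -c "
from h import *
hung(); unroll('r9'); shot('side','s9'); im,d=shot('top'); P=cloud('top',d)
for p in((337,147),(336,146),(338,148)): print(P[p[1],p[0]].round(4))
for f in('r8','r9'):
    g=cv2.cvtColor(cv2.imread(f'pics/{f}.png'),cv2.COLOR_BGR2GRAY); print([int(g[v:v+20,30:140].mean()) for v in range(60,420,30)],[int(g[v:v+20,230:330].mean()) for v in range(60,420,30)])
a=cv2.imread('pics/r9.png'); b=cv2.imread('pics/s9.png')[110:260,180:400]
cv2.imwrite('pics/m9.png',np.vstack([cv2.resize(a,(440,260)),cv2.resize(b,(440,300))]))"
```

```text
hung 288 [624.8 188.6] [44.2 59.4] 1.7 z 0.1442
hung 318 [617.9 104.7] [50.4 59.2] 1.7 z 0.144
hung 323 [617.1  27.2] [50.4 58.9] 1.7 z 0.1434
hung 282 [616.1 -47.2] [44.1 58.9] 1.7 z 0.1435
[ 0.6138 -0.2554  0.0935]
[ 0.6167 -0.252   0.0945]
[ 0.6115 -0.2594  0.0893]
[112, 127, 120, 74, 23, 109, 163, 115, 46, 35, 75, 95] [127, 189, 168, 90, 28, 92, 155, 189, 137, 21, 105, 83]
[123, 177, 148, 69, 22, 107, 161, 113, 46, 33, 74, 93] [124, 187, 166, 89, 27, 91, 153, 188, 134, 20, 103, 81]
```

View pics/m9.png

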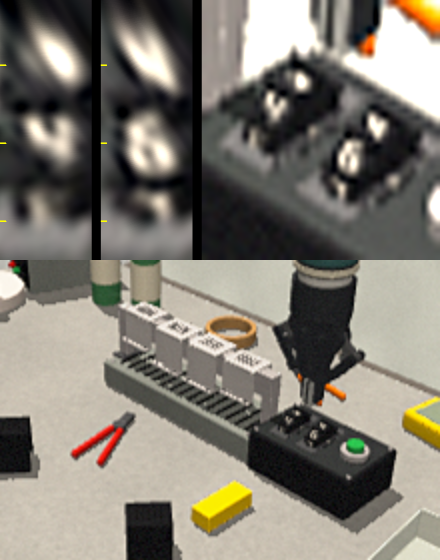

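The final picture shows four covers level and apart on the bar, wheels unchanged (4 and 6 in front, so 35 on top), the button back up, and bystanders unmoved. Handing in.

```bash
python3 -c "
from workcell import bot
print(bot.finish_job())"
```

```text
the job is handed in; nothing more can be done
None
```

The job is handed in (no verdict came back): all four covers hang astride the bar, level and clear of each other, the timer reads 35, and start was pressed to its stop and released; the leftmost cover shifted about 8 mm along and across the bar mid-run but stayed on and was left there.

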